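# Hang the dead weight on the torque tester's beam

### The arm

A 7-joint arm with a two-finger parallel gripper is mounted at the origin on a cart in front of the work surface, level with it; the furniture and walls round the work are solid. World frame = base frame: x ahead of the robot, y to its left, z up, the work surface at z = 0. Lengths are in mm, angles in rad, forces in N, time in s.
With the tool pointing down it reaches from about 400 to 875 mm from the base axis. Payload 4.4 kg.
Tool frame: the origin (TCP) lies on the centre line of the jaws, within the pads' length; the fingertips stand 11 mm ahead of it and the grasp point (between the pads) lies 8 mm behind it (ctrl.tips_ahead is the distance from the TCP to the fingertips, in mm); z points along the fingers, y is the line along which they close (so a half turn about z gives the same grasp; the last joint's range is limited). The gripper opens to 85 mm and grips with 20 to 120 N. Pads are 22 mm wide; open, the fingers measure 114 mm over their backs; the gripper's body (76 mm by 85 mm) begins 54 mm behind the grasp point. The pads swing forward as they close: fully open they stand 13 mm farther back than shut.
Start: joints at [-0.066, 0.628, 0.038, 1.517, -0.027, 0.996, -0.02], TCP at [650.014, 0.028, 215.713] pointing down, gripper open.
Joint ranges: [-3.06, 3.06], [-0.37, 2.12], [-1.25, 1.32], [0.18, 2.47], [-1.1, 4.24], [0.23, 1.98], [-2.94, 2.94]. Speed limits (rad/s): [2.57, 2.57, 3.14, 3.14, 3.14, 3.14, 3.14].

### API

Orientations are given as [roll, pitch, yaw] about the fixed x, y, z axes, in that order (R = Rz(yaw) Ry(pitch) Rx(roll)).
In Python, from cell import ctrl, eyes, job gives the robot as it stands. The module is installed in compiled form; this text tells all that it offers.
- The arm moves only by the tool carry_out, never from a script. Its argument "moves" is a list of rows, each an object of numbers: "tx", "ty", "tz": the shift along the tool's x, y, z as a fraction of full scale; "twist": the turn about the tool's z as a fraction of full scale; "fingers": the opening, from 0 (shut) to 1 (fully open). In form: [{"tx": .., "ty": .., "tz": .., "twist": .., "fingers": ..}, ...]. A call has 1 to 12 rows; each row shifts and turns the commanded pose from where the row before left it, along the tool's axes as they then stand; what a row does not reach is not made up. Full scale, the value 1, is 0.3 m for a shift and pi rad for a turn. A row lasts 1/8 s, in which the tool goes at most 62.5 mm and 10.7 degrees, less where a joint would pass 70% of its speed; a pose out of reach is approached as far as the arm can. A call with a number of a shift or a turn outside -1 to 1 is refused whole. A call with a gripper value outside its range is refused whole. The fingers move at their own pace and stop on an object; the grip force is fixed at half the most. Time passes only in rows, so rows that do not move let the fingers close. It gives the time, the measured TCP pose, the force, the opening and the grip force at its end, in the units of the state.
- ctrl.read_state(): the state, without advancing time (a new reading comes with each control period).
- eyes.get_image(name): name is "scene" or "side" or "wrist"; returns a dict with "color" (480x640x3 uint8, blue, green, red), "fovy" (degrees; the focal length in pixels is half the picture's height over the tangent of half this angle, whatever the lens; pixels are square), "cx", "cy" (the principal point, pixels), "world_from_camera" (4x4, takes a point from camera to world coordinates). Camera axes: x right, y up, looking along -z (the intrinsics and any distortion apply to the point x, -y, -z); pixel columns grow to the right and rows downward; lengths in mm; the calibration is good to about 2 mm. A picture is of the moment at which its call begins. There is no depth.
- job.finish_job(): hands the job in; it is judged then, once.
The state is a dict: "clock": time; "qpos": joint angles; "qd": joint speeds; "tau": joint torques, N m; "eef_pos": TCP position; "tool_rot": TCP orientation; "force": force on the tool from outside, world axes, zero at the start; "torque": the same for the moment, N m; "width": finger opening in mm; "gripper_force": force on a finger pad.
Only numpy, scipy, OpenCV 4.12 (cv2) and the standard library are available. Lean on these libraries where they do the work, as an engineer would, in place of code of your own. Each camera call takes 0.05 s, during which the arm holds its last target. There are 200 camera calls.

### The job

Get the torque tester ready for its dead-weight check: draw the red transport pin out of its lock hole and park it, fully home, in the spare hole beside it; only then hang the brass weight by its bow in the groove of the load pin at the end of the beam. The weight sits off-centre in its bow and its exact mass is not known, so ease it down until the sprung beam carries all of it and let go gently: the beam must not be jerked, forced sideways or pushed down beyond what the weight itself needs, and the weight must not be sent swinging. Leave it hanging freely and still, and leave the other things on the bench where they are.

Things in the scene. Friction and masses are not known exactly. Their poses are not given: they have to be found in the camera images.
- tester: Dial torque tester bolted to the bench: grey base (x -50 to 75, y -78 to 112 mm) and column, round spring housing, shaft level 175 mm above the bench, aluminium bridge plate on top (14 mm thick, top face 250 mm above the bench). Origin on the bench under the shaft; z up, -x is its front with the scale (toward the robot); the beam reaches toward -y.
- beam (a joint): Turn of the beam about the shaft, rad: 0 level, grows as the load-pin end goes down. A spring of about 7 N m/rad (310 N/m at the load pin, 150 mm from the shaft) holds it up, lightly damped, stop at 0.27; delicate: its end is to move no faster than 40 mm/s. With the transport pin in the lock hole it turns only about 0.03. The weight alone turns it by 0.05 to 0.19.
- load_pin (a point): Centre of the load pin's groove at the beam's end, 175 mm above the bench when level: a level pin 10 mm thick along the tester's x. Groove 14 mm wide between 18 mm collars with sloping inner faces; the pin's free end is 18 mm from here toward tester -x, the beam's bar (16 mm high, 12 wide) begins 15 mm away toward +x. Axes as the tester's; moves with the beam.
- lock_hole (a point): Mouth of the lock hole in the top face of the bridge, over the shaft: 10.5 mm wide, through the 14 mm bridge; below it lies the slot of the beam's lock fork. Axes as the tester's.
- park_hole (a point): Mouth of the spare (parking) hole in the same top face, 70 mm from the lock hole toward the tester's +y; same width, open below. Axes as the tester's.
- pin_knob (a point): Centre of the red knob of the transport pin: upright cylinder 17 mm across (19 mm at its foot), 32 mm high. Its underside, 16 mm below this point, rests on the bridge when the pin is home. Starts in the lock hole, loose, to be drawn straight up; 50 g.
- pin_tip (a point): Lower end of the transport pin, 52 mm below the centre of its knob on the pin's axis; the steel shank is 8 mm thick and 36 mm long, with a chamfered tip.
- hanger_tab (a point): Centre of the steel tab on top of the weight's bow, to grip it by: 10 mm thick along the weight's x, 26 mm wide along its y, 40 mm high (the top arm begins 20 mm below this point), right above the seat. Axes the weight's own, z up. 152 mm above the bench at the start.
- hanger_seat (a point): Where the load pin's centre line lies when the weight hangs seated: in the inverted-V seat (90 degrees, mouth 28 mm wide) under the bow's top arm, 37 mm straight below the centre of the tab, 115 mm above the underside. Axes the weight's own.
- hanger: Brass weight in a dark C-shaped bow, 0.26 to 0.88 kg by how far its discs are bored out inside. Bow 8 mm thick along its x, open toward +y (lip at y = 18 mm, 105 mm up), spine at y = -50 to -40 mm; discs 54 mm across, up to 42 mm high, below the seat: the pin enters from +y between lip and discs. Mass centre 6 mm toward -y of the seat, 72 mm below it: free, it leans 0.08 rad (positive about x). Origin under the discs.
- master_bush: Bystander: black stepped master bush, 56 mm across, 53 mm high. Leave it where it is.
- plug_gauge: Bystander: plug gauge with black grip lying on the bench, 112 x 27 x 24 mm. Leave it where it is.
- oil_bottle: Bystander: blue oil bottle with a white spout, 43 mm across, 126 mm high. Leave it where it is.
Things that resemble listed ones, but are neither listed nor needed, are in the scene too. Of the things that look like the part that bears pin_knob, the smaller one is meant.

How it is judged (in metres and radians):
On the way, in this order (a step that is already met when the one before it is completed fails the run):
1. the transport pin is drawn clear of the lock hole, the beam not yet loaded (z of pin_tip in the frame of lock_hole above 0 m and contact force between hanger and tester below 0.2 N), for 0.1 s.
2. the transport pin stands home in the parking hole (horizontal distance between pin_tip and park_hole below 0.005 m and z of pin_tip in the frame of park_hole below -0.028 m), for 0.2 s.
3. the weight hangs in the groove and the beam carries it (distance between hanger_seat and load_pin below 0.005 m and contact force between hanger and tester above 1.5 N and value of joint beam above 0.035 rad), for 0.2 s.
At the end, for the whole second after the job is handed in: Pin in the parking hole (within 5 mm, tip 28 mm or more below the mouth); weight hanging by its seat within 5 mm of the groove, leaning under 0.3 rad, carried by the beam (over 1.5 N, beam past 0.035 rad); all at rest (0.03 rad/s, 0.02 m/s, 0.2 rad/s) (all of step 2 and all of step 3 and velocity of joint beam between -0.03 and 0.03 rad/s and linear speed of hanger below 0.02 m/s and angular speed of hanger below 0.2 rad/s and angle between hanger's own z axis and vertical below 0.3 rad); the robot touches nothing.
It fails at once if the beam is loaded while the transport pin is still in the lock hole (contact force between hanger and tester above 1 N and distance between pin_knob and lock_hole below 0.035 m).
It fails at once if the beam is jerked or kicks back (faster than 0.3 rad/s) (velocity of joint beam above 0.3 rad/s or velocity of joint beam below -0.3 rad/s).
It fails at once if the beam is pushed down too far (beyond 0.23 rad) or the weight is pressed hard against the tester (over 15 N) (value of joint beam above 0.23 rad or contact force between hanger and tester above 15 N).
It fails at once if the hung weight is let swing (faster than 0.45 rad/s) (contact force between hanger and tester above 1 N and angular speed of hanger above 0.45 rad/s).
It fails at once if a bystander is moved by more than 15 mm (distance of any of master_bush, plug_gauge, oil_bottle from where it was at the start of the episode above 0.015 m).
It also fails if it takes over 61 s, if anything falls off the work surface, if the arm or the gripper's body presses on something with over 40 N, if the wrist force passes 120 N, or if a joint passes its speed limit or range.

## Working session

There is one attempt and no reset: what is moved stays moved. The work goes in short steps, Python scripts to look and compute and a tool call to move; the robot and the scene stay as the last step left them, time stands still between calls to the robot, and variables do not carry over. Pictures are saved under pics/ and viewed, at most 10 in all, crops included, and the job is handed in when it is done.

Besides the shell and the picture viewer there is one more tool, called after "Call:" by a JSON object that holds its "api" and its "payload". carry_out: Moves the arm, as the interface text tells. Its arguments: {"type":"object","properties":{"moves":{"type":"array","items":{"type":"object","properties":{"tx":{"type":"number","minimum":-1,"maximum":1},"ty":{"type":"number","minimum":-1,"maximum":1},"tz":{"type":"number","minimum":-1,"maximum":1},"twist":{"type":"number","minimum":-1,"maximum":1},"fingers":{"type":"number"}}}}},"required":["moves"]}

```bash
mkdir -p pics; cat > h.py <<'E'
import numpy as np, cv2, json
from cell import ctrl, eyes, job
def grab(n,tag):
    d=eyes.get_image(n); cv2.imwrite(f'pics/{tag}.png',d['color']); np.save(f'pics/{tag}.npy',d,allow_pickle=True); return d
def load(tag): return np.load(f'pics/{tag}.npy',allow_pickle=True).item()
def ray(d,u,v):
    f=240/np.tan(np.radians(d['fovy'])/2); T=np.array(d['world_from_camera'])
    r=T[:3,:3]@np.array([(u-d['cx'])/f,-(v-d['cy'])/f,-1]); return T[:3,3],r/np.linalg.norm(r)
def onz(d,u,v,z):
    o,r=ray(d,u,v); return o+r*(z-o[2])/r[2]
def tri(*obs):
    A=np.zeros((3,3));b=np.zeros(3);L=[]
    for d,u,v in obs:
        o,r=ray(d,u,v);P=np.eye(3)-np.outer(r,r);A+=P;b+=P@o;L.append((P,o))
    x=np.linalg.solve(A,b); return x,[np.linalg.norm(P@(x-o)) for P,o in L]
def proj(d,p):
    f=240/np.tan(np.radians(d['fovy'])/2); q=np.linalg.inv(np.array(d['world_from_camera']))@np.append(p,1)
    return d['cx']+f*q[0]/-q[2], d['cy']-f*q[1]/-q[2]
E
python3 - <<'E'
from h import *
np.set_printoptions(precision=3,suppress=True)
a=grab('scene','s0');b=grab('side','d0');c=grab('wrist','w0')
for d in(a,b,c):print({k:v for k,v in d.items() if k!='color'})
print(ctrl.read_state(), ctrl.tips_ahead)
E
```

```text
{'fovy': 53.389181694418546, 'cx': 320.89891893757306, 'cy': 244.53950534495152, 'world_from_camera': array([[  -0.522,    0.387,   -0.76 , -425.259],
       [  -0.853,   -0.248,    0.459,  525.748],
       [  -0.011,    0.888,    0.459,  749.306],
       [   0.   ,    0.   ,    0.   ,    1.   ]])}
{'fovy': 57.922891511757804, 'cx': 322.2442189449725, 'cy': 245.1741884960055, 'world_from_camera': array([[ -0.859,   0.227,  -0.459, 154.887],
       [ -0.512,  -0.371,   0.775, 645.654],
       [  0.006,   0.901,   0.435, 561.886],
       [  0.   ,   0.   ,   0.   ,   1.   ]])}
{'fovy': 70.98765732748336, 'cx': 320.6779989443492, 'cy': 245.33259999427176, 'world_from_camera': array([[  1.   ,  -0.   ,   0.003, 649.65 ],
       [ -0.001,   0.945,   0.326,  83.396],
       [ -0.003,  -0.326,   0.945, 373.589],
       [  0.   ,   0.   ,   0.   ,   1.   ]])}
{'clock': 0.15, 'qpos': array([-0.066,  0.629,  0.038,  1.518, -0.027,  0.996, -0.02 ]), 'qd': array([-0.   , -0.002, -0.001, -0.004,  0.002,  0.001, -0.   ]), 'tau': array([  0.002, -56.38 ,   1.228, -19.365,   0.011,   0.007,  -0.   ]), 'eef_pos': array([649.509,   0.033, 214.996]), 'tool_rot': array([-3.14 ,  0.   ,  1.571]), 'force': array([ 0.905, -0.979,  0.775]), 'torque': array([-0.029, -0.044,  0.002]), 'gripper_force': 0.0, 'width': 85.33558595306805} 11.0
```

View images.

View pics/s0.png

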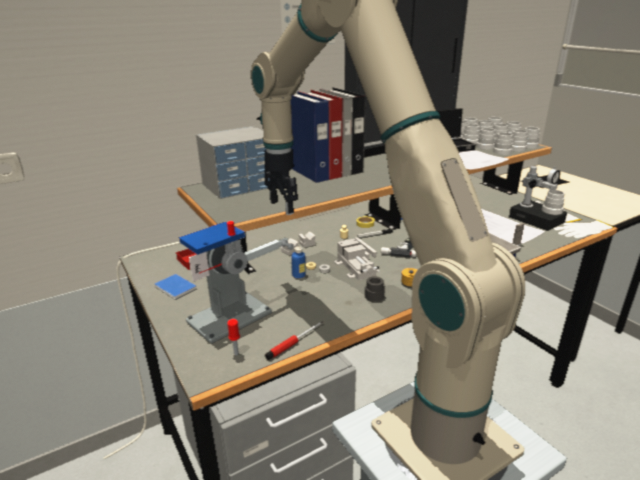

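View pics/d0.png

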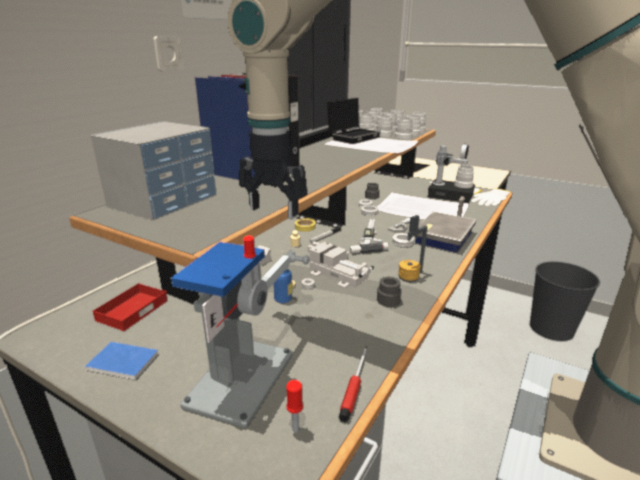

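View pics/w0.png

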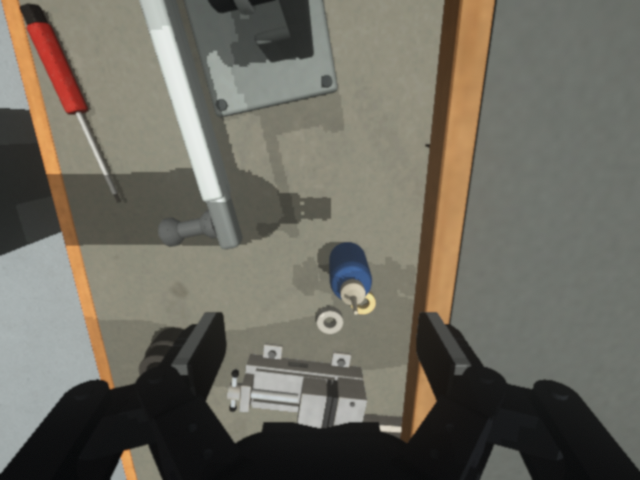

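```bash
python3 - <<'E'
from h import *
a=load('s0')['color'];b=load('d0')['color'];c=load('w0')['color']
def cr(i,x,y,w=100,h=75): return cv2.resize(i[y:y+h,x:x+w],(400,300),interpolation=cv2.INTER_CUBIC)
cv2.imwrite('pics/c1.png',np.vstack([np.hstack([cr(b,170,225,160,120),cr(b,370,205)]),np.hstack([cr(a,175,210),cr(a,370,240)])]))
for n,im,y in(('s0',a,0),('d0',b,0)):
    hsv=cv2.cvtColor(im,cv2.COLOR_BGR2HSV); m=((hsv[...,0]<8)|(hsv[...,0]>172))&(hsv[...,1]>150)&(hsv[...,2]>70)
    N,l,s,ce=cv2.connectedComponentsWithStats(m.astype(np.uint8))
    print(n,[ (s[i].tolist(),ce[i].round(1).tolist()) for i in range(1,N) if s[i,4]>25])
E
```

```text
s0 [([312, 91, 30, 33, 294], [334.4, 107.9]), ([330, 137, 12, 42, 435], [335.3, 156.8]), ([227, 221, 8, 15, 86], [230.7, 227.7]), ([177, 250, 18, 19, 183], [184.6, 256.8]), ([227, 319, 13, 22, 216], [232.9, 329.6]), ([271, 336, 27, 21, 233], [284.0, 345.5])]
d0 [([243, 235, 12, 23, 218], [248.7, 245.9]), ([94, 284, 73, 46, 1742], [128.7, 306.2]), ([225, 305, 12, 13, 36], [230.7, 310.8]), ([341, 376, 19, 37, 375], [351.1, 393.5]), ([286, 380, 17, 33, 462], [294.1, 396.0])]
```

View pics/c1.png

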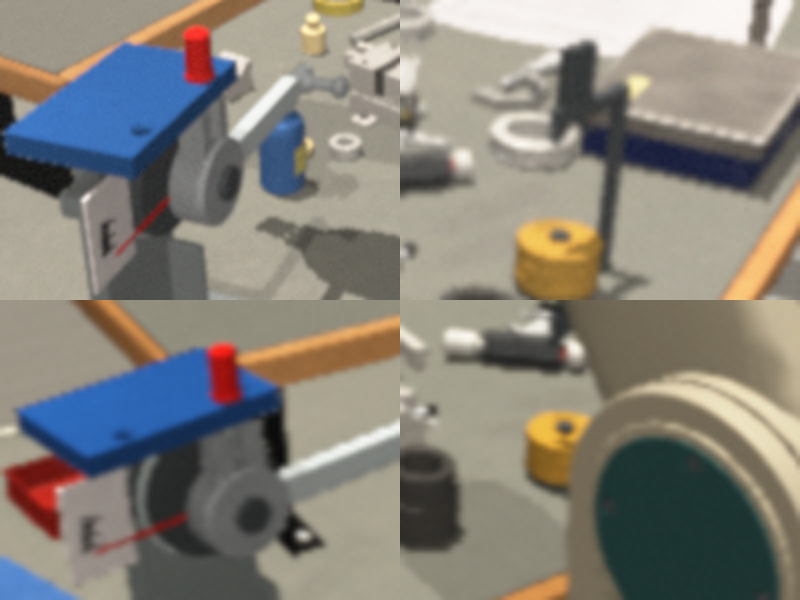

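```bash
python3 - <<'E'
from h import *
np.set_printoptions(precision=1,suppress=True)
a=load('s0');b=load('d0')
print('knob',tri((a,230.9,228),(b,248.9,246.5)))
print('park',tri((a,205.5,243.7),(b,226,277)), onz(a,205.5,243.7,250),onz(b,226,277,250))
print('tab',onz(b,416,221,152)); print('disc top',onz(b,409,264,42)); print('spinefoot',onz(b,421,273,5))
E
```

```text
knob (array([566.9, 176.6, 263.3]), [np.float64(0.7469864643644938), np.float64(0.7469864643644886)])
park (array([553.4, 246.3, 246.4]), [np.float64(0.7606709421667459), np.float64(0.7606709421668555)]) [548.1 247.6 250. ] [547.8 251.9 250. ]
tab [ 460.5 -323.6  152. ]
disc top [ 459.7 -301.7   42. ]
spinefoot [ 436.8 -338.2    5. ]
```

Scene (320,240 view): candidates for the pin are the red knob on the blue bridge (scene 231,228 / side 249,246) and the bigger red-headed pin on the bench (scene 233,330 / side 294,396), plus a red screwdriver (side 351,393). I choose the one on the bridge, which is smaller and in the lock hole. The spare hole is at side 226,277. For the weight, the brass disc with dark bow and tab is at side 409,270 (tab 416,221), and there is a dark post at (462,205) that I don't need. Next I look from above.

Call:
{"api": "carry_out", "payload": {"moves": [{"tz": -0.145,"fingers": 1},{"tz": -0.145,"fingers": 1},{"tz": -0.145,"fingers": 1},{"tx": 0.14,"ty": -0.06,"fingers": 1},{"tx": 0.14,"ty": -0.06,"fingers": 1},{"tx": 0.14,"ty": -0.06,"fingers": 1},{"tx": 0.14,"ty": -0.06,"fingers": 1},{"tx": 0.14,"ty": -0.06,"fingers": 1},{"fingers": 1},{"fingers": 1}]}}

```text
validation failed for argument at $.mo...
```

```bash
python3 - <<'E'
from h import *
w=grab('wrist','w1'); s=ctrl.read_state(); print(s['eef_pos'],s['tool_rot'],s['clock'],s['width'],s['force'])
E
```

```text
[6.49638273e+02 3.38355661e-02 2.15141411e+02] [-3.14048966e+00 -1.04261539e-05  1.57082213e+00] 0.2 85.47847575883011 [ 0.02717569 -0.28075378 -1.17367361]
```

View pics/w1.png

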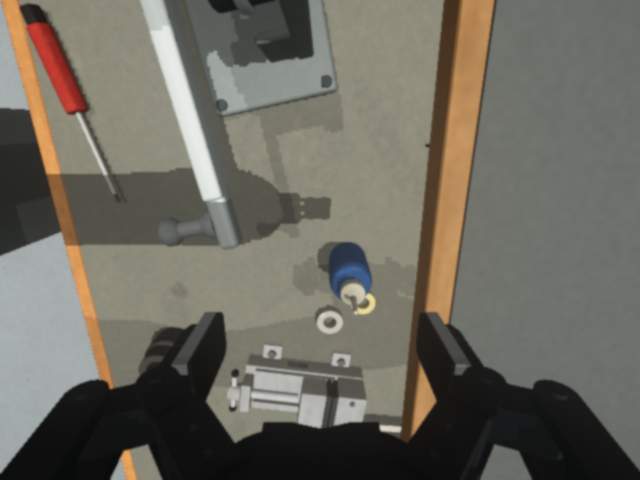

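The call was refused and the arm has not moved, so the view is unchanged. I'll repeat it with every key filled in.

Call:
{"api": "carry_out", "payload": {"moves": [{"tx": 0,"ty": 0,"tz": -0.145,"twist": 0,"fingers": 1},{"tx": 0,"ty": 0,"tz": -0.145,"twist": 0,"fingers": 1},{"tx": 0,"ty": 0,"tz": -0.145,"twist": 0,"fingers": 1},{"tx": 0.14,"ty": -0.06,"tz": 0,"twist": 0,"fingers": 1},{"tx": 0.14,"ty": -0.06,"tz": 0,"twist": 0,"fingers": 1},{"tx": 0.14,"ty": -0.06,"tz": 0,"twist": 0,"fingers": 1},{"tx": 0.14,"ty": -0.06,"tz": 0,"twist": 0,"fingers": 1},{"tx": 0.14,"ty": -0.06,"tz": 0,"twist": 0,"fingers": 1},{"tx": 0,"ty": 0,"tz": 0,"twist": 0,"fingers": 1},{"tx": 0,"ty": 0,"tz": 0,"twist": 0,"fingers": 1}]}}

```text
clock: 1.45
eef_pos: [560.2, 209.2, 346.1]
tool_rot: [3.142, 0.001, 1.57]
force: [0.3, -0.8, 0.0]
width: 85.1
gripper_force: 0.0
```

```bash
python3 - <<'E'
from h import *
w=grab('wrist','w2')
E
```

```text
(no output)
```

View pics/w2.png

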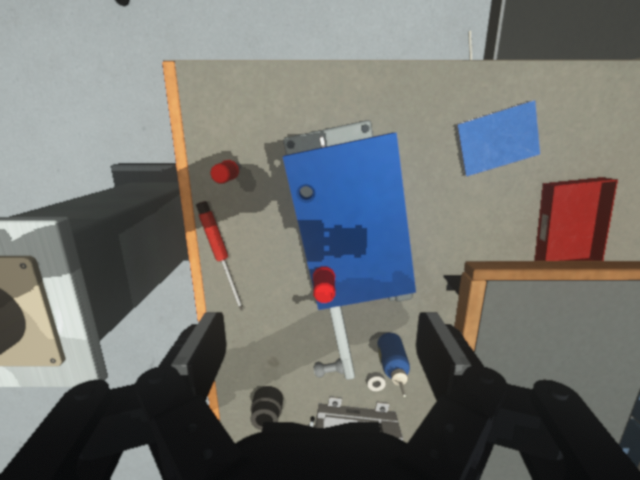

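The bridge is in view: red knob at (324,284), spare hole at (306,191), blue plate edges, and the load pin near (325,367). I measure these now.

```bash
python3 - <<'E'
from h import *
np.set_printoptions(precision=2,suppress=True)
w=load('w2');a=load('s0');b=load('d0');im=w['color'];hsv=cv2.cvtColor(im,cv2.COLOR_BGR2HSV)
m=((hsv[...,0]>100)&(hsv[...,0]<125)&(hsv[...,1]>130)).astype(np.uint8)
N,l,s,c=cv2.connectedComponentsWithStats(m); 
k=max((i for i in range(1,N) if s[i,0]>250 and s[i,0]<400),key=lambda i:s[i,4]); pl=(l==k).astype(np.uint8)
cs,_=cv2.findContours(pl,cv2.RETR_EXTERNAL,cv2.CHAIN_APPROX_NONE); cc=cs[0][:,0]
hull=cv2.convexHull(cc); r=cv2.approxPolyDP(hull,8,True)[:,0]; print('corners px',r.tolist())
P=np.array([onz(w,*p,250)[:2] for p in r]); print(P)
# edges line fit
for i in range(len(r)):
    p,q=r[i].astype(float),r[(i+1)%len(r)].astype(float); n=np.array([-(q-p)[1],(q-p)[0]])/np.linalg.norm(q-p)
    t=(cc-p)@(q-p)/np.linalg.norm(q-p)**2; sel=cc[(abs((cc-p)@n)<2.5)&(t>.1)&(t<.9)]
    if len(sel)<20: continue
    pw=np.array([onz(w,*x,250)[:2] for x in sel]); vx,vy,_,_=cv2.fitLine(pw.astype(np.float32),cv2.DIST_HUBER,0,.01,.01).ravel(); print('edge',len(sel),np.degrees(np.arctan2(vy,vx)))
# hole: non-blue near (306,191)
sub=1-m[176:207,291:322]; n2,l2,s2,c2=cv2.connectedComponentsWithStats(sub); print([(s2[i].tolist(),(c2[i]+[291,176]).tolist()) for i in range(1,n2)])
print(im[180:203:2,298:316:2].sum(2))
rm=(((hsv[...,0]<8)|(hsv[...,0]>172))&(hsv[...,1]>130)&(hsv[...,2]>60)).astype(np.uint8)
n3,l3,s3,c3=cv2.connectedComponentsWithStats(rm); print([(s3[i].tolist(),c3[i].tolist()) for i in range(1,n3) if s3[i,4]>150])
i=l3[284,324]; ys,xs=np.where(l3==i); print('rows',[(y,xs[ys==y].min(),xs[ys==y].max()) for y in np.unique(ys)][::3]); print(hsv[268:305:3,324])
E
```

```text
corners px [[394, 133], [414, 291], [319, 308], [283, 157]]
[[612.64 289.82]
 [638.31 163.86]
 [558.44 147.73]
 [532.33 273.17]]
edge 127 -78.74122
edge 76 10.997376
edge 102 -77.83186
edge 89 11.198726
[([9, 10, 13, 12, 129], [305.8837209302326, 191.4496124031008]), ([0, 18, 3, 13, 26], [291.65384615384613, 201.3846153846154])]
[[314 318 319 321 317 323 321 324 325]
 [312 315 314 315 314 320 320 322 322]
 [310 303 287 269 264 276 301 319 322]
 [293 259 251 262 264 245 240 284 319]
 [260 258 284 293 294 288 266 243 291]
 [242 268 295 297 298 295 292 248 252]
 [235 230 294 297 294 293 289 252 242]
 [238 188 251 291 293 288 266 214 234]
 [256 196 173 223 248 229 190 206 248]
 [276 244 194 165 162 169 200 240 287]
 [299 279 258 240 232 241 252 279 304]
 [310 302 291 279 276 280 298 309 310]]
[([210, 160, 29, 23, 482], [224.02489626556016, 171.16390041493776]), ([536, 178, 81, 83, 5224], [577.1114088820827, 220.0323506891271]), ([199, 211, 29, 50, 641], [213.2371294851794, 235.34789391575663]), ([313, 267, 22, 36, 653], [323.61408882082696, 284.6156202143951])]
rows [(np.int64(267), np.int64(322), np.int64(326)), (np.int64(270), np.int64(316), np.int64(331)), (np.int64(273), np.int64(314), np.int64(333)), (np.int64(276), np.int64(314), np.int64(333)), (np.int64(279), np.int64(314), np.int64(333)), (np.int64(282), np.int64(314), np.int64(333)), (np.int64(285), np.int64(314), np.int64(333)), (np.int64(288), np.int64(314), np.int64(334)), (np.int64(291), np.int64(314), np.int64(334)), (np.int64(294), np.int64(313), np.int64(334)), (np.int64(297), np.int64(315), np.int64(333)), (np.int64(300), np.int64(317), np.int64(330))]
[[178 190 146]
 [177 173  99]
 [178 166  97]
 [178 166  97]
 [179 167  98]
 [  0 194 167]
 [  0 200 230]
 [  0 201 234]
 [  0 201 226]
 [  0 200 218]
 [  0 200 215]
 [179 193 204]
 [112 141 136]]
```

```bash
python3 - <<'E'
from h import *
np.set_printoptions(precision=2,suppress=True)
w=load('w2');a=load('s0');b=load('d0');im=w['color'];hsv=cv2.cvtColor(im,cv2.COLOR_BGR2HSV)
m=(((hsv[...,0]<8)|(hsv[...,0]>172))&(hsv[...,2]>150)&(hsv[...,1]>130)).astype(np.uint8); m[:262]=0;m[310:]=0;m[:,:305]=0;m[:,345:]=0
cs,_=cv2.findContours(m,0,1); c=max(cs,key=cv2.contourArea); e=cv2.fitEllipse(cv2.convexHull(c)); print('top',e)
u,v=e[0]; t=onz(w,u,v,282); h=onz(w,305.8,190.9,250); print(t,h,'tri top',tri((w,u,v),(b,248.9,238),(a,230.9,222.7)), 'tri hole',tri((w,305.8,190.9),(b,226,277),(a,205.5,243.7)))
d=(h-t)[:2]; print(d,np.linalg.norm(d),np.degrees(np.arctan2(-d[0],d[1])))
for z in(250,282):print(proj(w,[*t[:2],z]))
E
```

```text
top ((324.00628662109375, 292.24481201171875), (19.73751449584961, 20.6791934967041), 81.3982162475586)
[562.38 179.06 282.  ] [548.69 248.21 250.  ] tri top (array([563.06, 177.46, 279.08]), [np.float64(0.6589152492866477), np.float64(1.2993680352246093), np.float64(1.1350646979029473)]) tri hole (array([549.4 , 248.27, 248.77]), [np.float64(0.8103532344975252), np.float64(1.6101297450863676), np.float64(1.1478051495881867)])
[-13.7   69.15] 70.4934329250737 11.202515759042763
(np.float64(323.67409552284596), np.float64(274.45633588263706))
(np.float64(324.006286621094), np.float64(292.2448120117188))
```

Call:
{"api": "carry_out", "payload": {"moves": [{"tx": -0.1,"ty": 0.0075,"tz": 0,"twist": 0,"fingers": 1},{"tx": 0,"ty": 0,"tz": 0.06,"twist": -0.03,"fingers": 0.6},{"tx": 0,"ty": 0,"tz": 0.06,"twist": -0.0325,"fingers": 0.5},{"tx": 0,"ty": 0,"tz": 0,"twist": 0,"fingers": 0.5},{"tx": 0,"ty": 0,"tz": 0,"twist": 0,"fingers": 0.5}]}}

```text
clock: 2.12
eef_pos: [563.0, 179.2, 310.8]
tool_rot: [3.141, 0.0, 1.764]
force: [0.2, 0.3, 1.1]
width: 42.8
gripper_force: 0.0
```

Call:
{"api": "carry_out", "payload": {"moves": [{"tx": 0,"ty": 0,"tz": 0.07,"twist": 0,"fingers": 0.5},{"tx": 0,"ty": 0,"tz": 0.07,"twist": 0,"fingers": 0.5},{"tx": 0,"ty": 0,"tz": 0,"twist": 0,"fingers": 0.5},{"tx": 0,"ty": 0,"tz": 0,"twist": 0,"fingers": 0.3},{"tx": 0,"ty": 0,"tz": 0,"twist": 0,"fingers": 0.1},{"tx": 0,"ty": 0,"tz": 0,"twist": 0,"fingers": 0.05},{"tx": 0,"ty": 0,"tz": 0,"twist": 0,"fingers": 0.05},{"tx": 0,"ty": 0,"tz": 0,"twist": 0,"fingers": 0.05}]}}

```text
clock: 3.12
eef_pos: [562.3, 180.0, 268.3]
tool_rot: [3.141, -0.0, 1.767]
force: [-0.3, -0.1, -0.4]
width: 4.6
gripper_force: 0.0
```

The width is 4.6 mm with no grip force, so the knob isn't between the pads. I look.

```bash
python3 - <<'E'
from h import *
w=grab('wrist','w3');b=grab('side','d3');a=grab('scene','s3')
def cr(i,x,y,w=100,h=75): return cv2.resize(i[y:y+h,x:x+w],(400,300),interpolation=cv2.INTER_CUBIC)
cv2.imwrite('pics/c3.png',np.vstack([np.hstack([cv2.resize(w['color'],(400,300)),cr(b['color'],200,200)]),np.hstack([cr(a['color'],190,190),cr(w['color'],220,250,200,150)])]))
print(ctrl.read_state()['eef_pos'])
E
```

```text
[562.24322592 180.00594523 268.19588965]
```

View pics/c3.png

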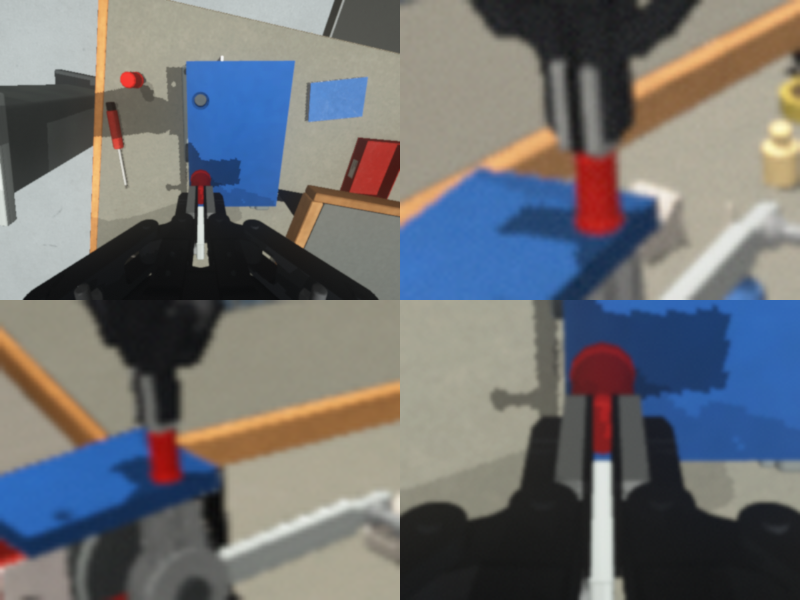

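```bash
python3 - <<'E'
from h import *
np.set_printoptions(precision=1,suppress=True)
a=load('s3');b=load('d3');w=load('w3')
for n,d in(('s',a),('d',b),('w',w)):
    print(n,[tuple(np.round(proj(d,[562.3,180,z]),1)) for z in(250,257,268,276,282,290)])
    print(n,'x-10',[tuple(np.round(proj(d,[552.3,178,z]),1)) for z in(257,268,282,290)])
print(w['world_from_camera'])
E
```

```text
s [(np.float64(230.8), np.float64(234.4)), (np.float64(230.5), np.float64(231.7)), (np.float64(230.1), np.float64(227.6)), (np.float64(229.7), np.float64(224.5)), (np.float64(229.5), np.float64(222.2)), (np.float64(229.1), np.float64(219.1))]
s x-10 [(np.float64(232.9), np.float64(233.1)), (np.float64(232.5), np.float64(228.9)), (np.float64(231.9), np.float64(223.5)), (np.float64(231.5), np.float64(220.4))]
d [(np.float64(250.3), np.float64(255.1)), (np.float64(250.0), np.float64(251.1)), (np.float64(249.5), np.float64(244.8)), (np.float64(249.1), np.float64(240.2)), (np.float64(248.9), np.float64(236.6)), (np.float64(248.5), np.float64(231.9))]
d x-10 [(np.float64(255.8), np.float64(252.1)), (np.float64(255.4), np.float64(245.8)), (np.float64(254.8), np.float64(237.6)), (np.float64(254.5), np.float64(232.9))]
w [(np.float64(321.3), np.float64(281.9)), (np.float64(321.4), np.float64(287.3)), (np.float64(321.4), np.float64(296.5)), (np.float64(321.4), np.float64(304.0)), (np.float64(321.4), np.float64(310.0)), (np.float64(321.4), np.float64(318.7))]
w x-10 [(np.float64(303.1), np.float64(287.3)), (np.float64(302.0), np.float64(296.6)), (np.float64(300.5), np.float64(310.0)), (np.float64(299.5), np.float64(318.8))]
[[  1.   -0.2  -0.1 545.8]
 [  0.2   0.9   0.3 261.8]
 [ -0.   -0.3   0.9 427. ]
 [  0.    0.    0.    1. ]]
```

```bash
python3 - <<'E'
from h import *
np.set_printoptions(precision=1,suppress=True)
a=load('s3');b=load('d3');w=load('w3')
# finger outline by differencing against the initial views
for n,d,o,x0,y0 in(('s',a,load('s0'),205,190),('d',b,load('d0'),215,205)):
    m=cv2.absdiff(d['color'],o['color']).max(2)>40
    for y in range(y0+15,y0+60,3):
        xs=np.where(m[y,x0:x0+65])[0]; print(n,y,(xs.min()+x0,xs.max()+x0,len(xs)) if len(xs) else None)
print(tri((a,229,222),(b,247,238)),tri((a,229,222),(b,250,238)))
s=ctrl.read_state();print(s['qpos'],s['eef_pos'])
E
```

```text
s 205 (np.int64(221), np.int64(239), 19)
s 208 (np.int64(223), np.int64(233), 11)
s 211 (np.int64(223), np.int64(234), 12)
s 214 (np.int64(224), np.int64(234), 11)
s 217 (np.int64(224), np.int64(234), 11)
s 220 (np.int64(224), np.int64(234), 11)
s 223 (np.int64(227), np.int64(232), 6)
s 226 None
s 229 (np.int64(224), np.int64(226), 3)
s 232 (np.int64(218), np.int64(227), 10)
s 235 (np.int64(223), np.int64(228), 6)
s 238 (np.int64(223), np.int64(226), 4)
s 241 None
s 244 None
s 247 None
d 220 (np.int64(236), np.int64(258), 18)
d 223 (np.int64(236), np.int64(258), 18)
d 226 (np.int64(236), np.int64(258), 21)
d 229 (np.int64(236), np.int64(258), 22)
d 232 (np.int64(237), np.int64(256), 20)
d 235 (np.int64(240), np.int64(254), 15)
d 238 (np.int64(243), np.int64(253), 11)
d 241 None
d 244 None
d 247 None
d 250 None
d 253 (np.int64(229), np.int64(259), 19)
d 256 (np.int64(226), np.int64(244), 19)
d 259 (np.int64(237), np.int64(251), 15)
d 262 (np.int64(244), np.int64(250), 7)
(array([566.7, 179.7, 279.6]), [np.float64(1.000689598009626), np.float64(1.0006895980097332)]) (array([558. , 182.8, 283.3]), [np.float64(1.367226114324282), np.float64(1.367226114324281)])
[-0.3  0.5 -0.   1.6  0.   1.  -0.2] [562.2 180.  268.2]
```

Both fixed views put the shut fingertips at about z 281, on top of the knob, which is about 25 mm higher than the stated TCP-to-tip distance implies. I'll open, go 23 mm deeper and close.

Call:
{"api": "carry_out", "payload": {"moves": [{"tx": 0,"ty": 0,"tz": -0.02,"twist": 0,"fingers": 0.5},{"tx": 0,"ty": 0,"tz": 0,"twist": 0,"fingers": 0.5},{"tx": 0,"ty": 0,"tz": 0,"twist": 0,"fingers": 0.5},{"tx": 0,"ty": 0,"tz": 0.04,"twist": 0,"fingers": 0.5},{"tx": 0,"ty": 0,"tz": 0.04,"twist": 0,"fingers": 0.5},{"tx": 0,"ty": 0,"tz": 0.017,"twist": 0,"fingers": 0.5},{"tx": 0,"ty": 0,"tz": 0,"twist": 0,"fingers": 0.5}]}}

```text
clock: 4.15
eef_pos: [561.9, 179.9, 244.3]
tool_rot: [-3.14, 0.0, 1.767]
force: [-0.6, -0.5, -0.0]
width: 42.8
gripper_force: 0.0
```

Call:
{"api": "carry_out", "payload": {"moves": [{"tx": 0,"ty": 0,"tz": 0,"twist": 0,"fingers": 0.3},{"tx": 0,"ty": 0,"tz": 0,"twist": 0,"fingers": 0.1},{"tx": 0,"ty": 0,"tz": 0,"twist": 0,"fingers": 0.05},{"tx": 0,"ty": 0,"tz": 0,"twist": 0,"fingers": 0.05},{"tx": 0,"ty": 0,"tz": 0,"twist": 0,"fingers": 0.05}]}}

```text
clock: 4.78
eef_pos: [562.6, 180.2, 245.7]
tool_rot: [3.14, -0.0, 1.767]
force: [-0.3, -0.5, 4.5]
width: 14.9
gripper_force: 59.0
```

Gripped. I draw it straight up.

Call:
{"api": "carry_out", "payload": {"moves": [{"tx": 0,"ty": 0,"tz": -0.04,"twist": 0,"fingers": 0.05},{"tx": 0,"ty": 0,"tz": -0.06,"twist": 0,"fingers": 0.05},{"tx": 0,"ty": 0,"tz": -0.06,"twist": 0,"fingers": 0.05},{"tx": 0,"ty": 0,"tz": 0,"twist": 0,"fingers": 0.05},{"tx": 0,"ty": 0,"tz": 0,"twist": 0,"fingers": 0.05}]}}

```text
clock: 5.4
eef_pos: [561.8, 179.8, 292.5]
tool_rot: [-3.14, 0.0, 1.767]
force: [-0.5, 0.6, -1.0]
width: 14.7
gripper_force: 58.6
```

```bash
python3 - <<'E'
from h import *
w=grab('wrist','w4');b=grab('side','d4');a=grab('scene','s4')
def cr(i,x,y,w=100,h=75): return cv2.resize(i[y:y+h,x:x+w],(400,300),interpolation=cv2.INTER_CUBIC)
cv2.imwrite('pics/c4.png',np.vstack([np.hstack([cr(w['color'],220,140,200,150),cr(b['color'],200,200)]),np.hstack([cr(a['color'],185,185),cr(w['color'],260,240,100,75)])]))
print(ctrl.read_state()['eef_pos'])
E
```

```text
[561.75384156 179.82587847 292.23450775]
```

View pics/c4.png

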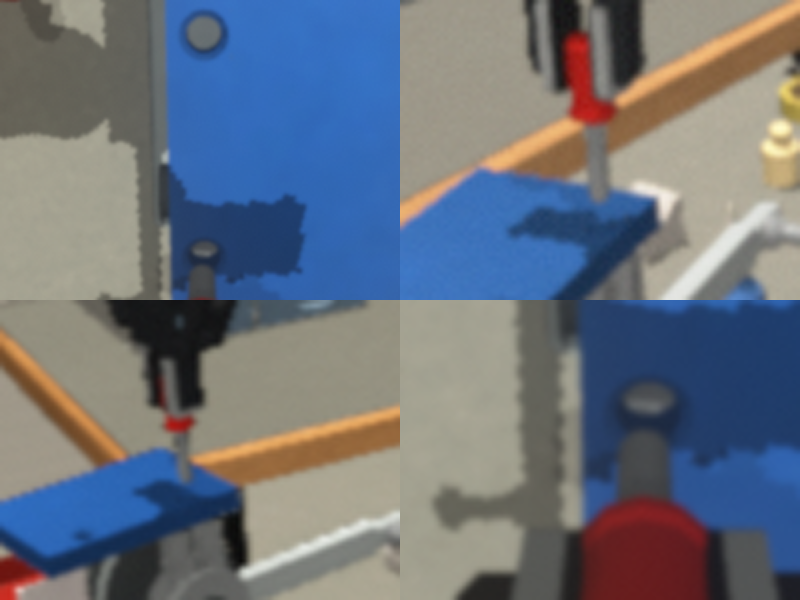

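The pin is out and upright in the grip, its tip about 11 mm above the plate (side 350,249). The spare hole is clear at wrist (322,156). I shift 70 mm along tester +y.

Call:
{"api": "carry_out", "payload": {"moves": [{"tx": 0.08,"ty": 0,"tz": 0,"twist": 0,"fingers": 0.05},{"tx": 0.08,"ty": 0,"tz": 0,"twist": 0,"fingers": 0.05},{"tx": 0.073,"ty": 0,"tz": 0,"twist": 0,"fingers": 0.05},{"tx": 0,"ty": 0,"tz": 0,"twist": 0,"fingers": 0.05},{"tx": 0,"ty": 0,"tz": 0,"twist": 0,"fingers": 0.05}]}}

```text
clock: 6.18
eef_pos: [548.9, 247.4, 292.9]
tool_rot: [-3.141, 0.001, 1.766]
force: [-0.4, -0.4, -1.4]
width: 14.6
gripper_force: 58.6
```

```bash
python3 - <<'E'
from h import *
w=grab('wrist','w5');b=grab('side','d5');a=grab('scene','s5')
P=[ctrl.read_state()['eef_pos']]
for i in range(3): grab('wrist','tmp');P.append(ctrl.read_state()['eef_pos'])
print(np.round(P,2))
def cr(i,x,y,w=100,h=75): return cv2.resize(i[y:y+h,x:x+w],(400,300),interpolation=cv2.INTER_CUBIC)
cv2.imwrite('pics/c5.png',np.vstack([np.hstack([cr(w['color'],260,230,100,75),cr(b['color'],190,220,80,60)]),np.hstack([cr(a['color'],165,200,80,60),cr(w['color'],290,250,50,37)])]))
E
```

```text
[[549.12 247.16 293.17]
 [549.05 247.43 293.17]
 [548.92 247.64 293.16]
 [548.85 247.86 293.18]]
```

View pics/c5.png

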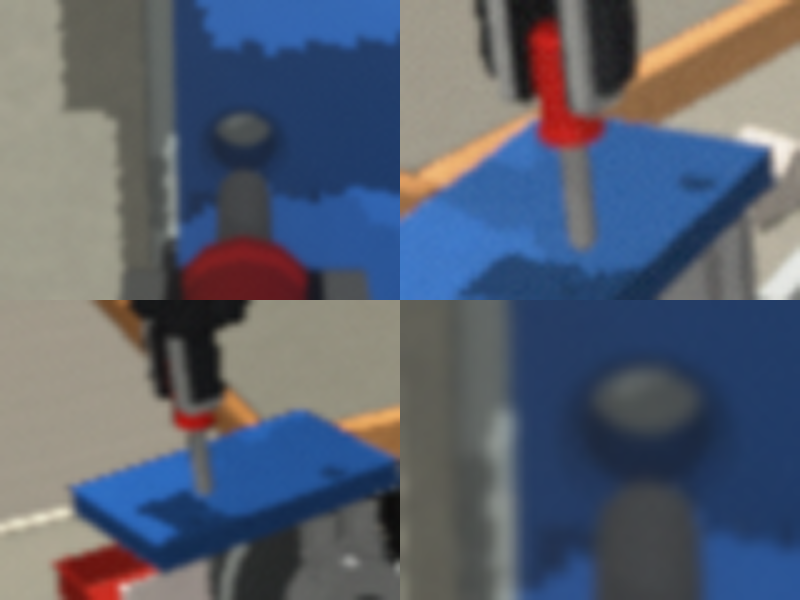

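The pin hangs over the spare hole (wrist hole 321,264; tip just below it in line), with the same picture geometry as over the lock hole. I lower gently.

Call:
{"api": "carry_out", "payload": {"moves": [{"tx": 0,"ty": 0,"tz": 0.02,"twist": 0,"fingers": 0.05},{"tx": 0,"ty": 0,"tz": 0.015,"twist": 0,"fingers": 0.05},{"tx": 0,"ty": 0,"tz": 0.01,"twist": 0,"fingers": 0.05},{"tx": 0,"ty": 0,"tz": 0.01,"twist": 0,"fingers": 0.05},{"tx": 0,"ty": 0,"tz": 0,"twist": 0,"fingers": 0.05}]}}

```text
clock: 7.1
eef_pos: [548.5, 248.5, 276.3]
tool_rot: [-3.141, 0.0, 1.767]
force: [-0.1, 0.0, -0.6]
width: 14.3
gripper_force: 58.6
```

Call:
{"api": "carry_out", "payload": {"moves": [{"tx": 0,"ty": 0,"tz": 0.025,"twist": 0,"fingers": 0.05},{"tx": 0,"ty": 0,"tz": 0.025,"twist": 0,"fingers": 0.05},{"tx": 0,"ty": 0,"tz": 0.025,"twist": 0,"fingers": 0.05},{"tx": 0,"ty": 0,"tz": 0.015,"twist": 0,"fingers": 0.05},{"tx": 0,"ty": 0,"tz": 0,"twist": 0,"fingers": 0.05},{"tx": 0,"ty": 0,"tz": 0,"twist": 0,"fingers": 0.05}]}}

```text
clock: 7.85
eef_pos: [548.8, 248.7, 249.8]
tool_rot: [3.141, -0.0, 1.767]
force: [0.4, -0.1, -0.2]
width: 14.7
gripper_force: 58.6
```

Call:
{"api": "carry_out", "payload": {"moves": [{"tx": 0,"ty": 0,"tz": 0.01,"twist": 0,"fingers": 0.05},{"tx": 0,"ty": 0,"tz": 0.004,"twist": 0,"fingers": 0.05},{"tx": 0,"ty": 0,"tz": 0,"twist": 0,"fingers": 0.05},{"tx": 0,"ty": 0,"tz": 0,"twist": 0,"fingers": 0.05}]}}

```text
clock: 8.35
eef_pos: [548.6, 248.6, 245.7]
tool_rot: [3.141, -0.0, 1.767]
force: [-0.5, -0.2, 3.4]
width: 14.5
gripper_force: 58.9
```

Call:
{"api": "carry_out", "payload": {"moves": [{"tx": 0,"ty": 0,"tz": 0,"twist": 0,"fingers": 0.25},{"tx": 0,"ty": 0,"tz": 0,"twist": 0,"fingers": 0.5},{"tx": 0,"ty": 0,"tz": 0,"twist": 0,"fingers": 0.5},{"tx": 0,"ty": 0,"tz": -0.1,"twist": 0,"fingers": 0.5},{"tx": 0,"ty": 0,"tz": -0.15,"twist": 0,"fingers": 0.6},{"tx": 0,"ty": 0,"tz": -0.15,"twist": 0,"fingers": 0.6},{"tx": 0,"ty": 0,"tz": 0,"twist": 0,"fingers": 0.6}]}}

```text
clock: 9.22
eef_pos: [550.5, 249.6, 369.5]
tool_rot: [3.134, -0.002, 1.767]
force: [0.9, -0.2, -0.1]
width: 51.4
gripper_force: 0.0
```

```bash
python3 - <<'E'
from h import *
np.set_printoptions(precision=2,suppress=True)
w=grab('wrist','w6');b=grab('side','d6');a=grab('scene','s6')
for n,d,p in(('w',w,(400,250)),('s',a,(0,0)),('d',b,(0,0))):
    hsv=cv2.cvtColor(d['color'],cv2.COLOR_BGR2HSV); m=((hsv[...,0]<8)|(hsv[...,0]>172))&(hsv[...,1]>130)&(hsv[...,2]>60)
    N,l,s,ce=cv2.connectedComponentsWithStats(m.astype(np.uint8)); print(n,[(s[i].tolist(),ce[i].round(1).tolist()) for i in range(1,N) if s[i,4]>60])
    print(n,'expect base/top',[np.round(proj(d,[548.6,248.5,z]),1).tolist() for z in(250,266,282)])
s=ctrl.read_state();print(s['clock'],s['eef_pos'])
E
```

```text
w [([224, 173, 25, 22, 405], [236.2, 183.8]), ([201, 214, 19, 47, 570], [210.6, 236.8]), ([308, 226, 19, 30, 494], [317.0, 240.4]), ([498, 248, 79, 77, 4110], [537.3, 286.3])]
w expect base/top [[317.7, 232.6], [317.6, 238.2], [317.6, 244.5]]
s [([311, 91, 32, 88, 845], [334.4, 136.5]), ([202, 230, 7, 15, 89], [204.7, 237.3]), ([176, 249, 20, 20, 199], [184.8, 257.0]), ([228, 319, 12, 22, 217], [233.0, 329.7]), ([271, 335, 27, 22, 251], [283.9, 345.5])]
s expect base/top [[205.1, 243.7], [204.2, 237.5], [203.3, 231.2]]
d [([265, 78, 14, 29, 293], [272.9, 91.4]), ([270, 126, 12, 52, 451], [275.4, 150.5]), ([220, 255, 13, 25, 248], [225.5, 267.4]), ([93, 284, 74, 47, 1823], [129.0, 306.2]), ([341, 376, 20, 37, 402], [351.0, 393.6]), ([287, 380, 16, 34, 463], [294.2, 396.4])]
d expect base/top [[227.2, 275.9], [226.2, 266.1], [225.2, 256.1]]
9.375 [548.11 248.31 364.49]
```

The pin is parked: the knob's position in all three views matches a home knob at the spare hole (within about 1.5 px). Next I travel to the weight.

Call:
{"api": "carry_out", "payload": {"moves": [{"tx": -0.16,"ty": -0.059,"tz": 0,"twist": 0,"fingers": 0.6},{"tx": -0.16,"ty": -0.059,"tz": 0,"twist": 0,"fingers": 0.6},{"tx": -0.16,"ty": -0.059,"tz": 0,"twist": 0,"fingers": 0.6},{"tx": -0.16,"ty": -0.059,"tz": 0,"twist": 0,"fingers": 0.6},{"tx": -0.16,"ty": -0.059,"tz": 0,"twist": 0,"fingers": 0.6},{"tx": -0.16,"ty": -0.059,"tz": 0,"twist": 0,"fingers": 0.6},{"tx": -0.16,"ty": -0.059,"tz": 0,"twist": 0,"fingers": 0.6},{"tx": -0.16,"ty": -0.059,"tz": 0,"twist": 0,"fingers": 0.6},{"tx": -0.16,"ty": -0.059,"tz": 0,"twist": 0,"fingers": 0.6},{"tx": -0.16,"ty": -0.059,"tz": 0,"twist": 0,"fingers": 0.6},{"tx": -0.16,"ty": -0.059,"tz": 0,"twist": 0,"fingers": 0.6}]}}

```text
clock: 10.75
eef_pos: [459.7, -308.4, 363.8]
tool_rot: [-3.14, -0.002, 1.767]
force: [0.4, -0.4, 0.6]
width: 51.2
gripper_force: 0.0
```

Call:
{"api": "carry_out", "payload": {"moves": [{"tx": 0,"ty": 0,"tz": 0,"twist": -0.05,"fingers": 0.6},{"tx": 0,"ty": 0,"tz": 0,"twist": -0.05,"fingers": 0.6},{"tx": 0,"ty": 0,"tz": 0,"twist": -0.05,"fingers": 0.6},{"tx": 0,"ty": 0,"tz": 0,"twist": -0.05,"fingers": 0.6},{"tx": 0,"ty": 0,"tz": 0,"twist": -0.044,"fingers": 0.6},{"tx": 0,"ty": 0,"tz": 0,"twist": 0,"fingers": 0.6},{"tx": 0,"ty": 0,"tz": 0,"twist": 0,"fingers": 0.6}]}}

```text
clock: 11.62
eef_pos: [460.3, -307.1, 364.6]
tool_rot: [-3.141, -0.002, 2.531]
force: [0.9, 0.5, 0.6]
width: 51.3
gripper_force: 0.0
```

```bash
python3 - <<'E'
from h import *
np.set_printoptions(precision=2,suppress=True)
w=grab('wrist','w7');b=grab('side','d7');a=grab('scene','s7')
s=ctrl.read_state();print(s['clock'],s['eef_pos'],s['tool_rot'],s['force'])
for n,d in(('w',w),('d',b),('s',a)):
    hsv=cv2.cvtColor(d['color'],cv2.COLOR_BGR2HSV); m=(abs(hsv[...,0].astype(int)-21)<5)&(hsv[...,1]>170)&(hsv[...,2]>90)
    N,l,st,ce=cv2.connectedComponentsWithStats(m.astype(np.uint8)); print(n,[(st[i].tolist(),ce[i].round(1).tolist()) for i in range(1,N) if st[i,4]>40])
print('expect',proj(w,[460,-310,42]),proj(w,[460.5,-323.6,172]),proj(a,[460,-323,152]))
E
```

```text
11.775 [ 460.59 -307.16  365.14] [-3.14 -0.    2.53] [ 0.37  1.19 -0.42]
w []
d []
s [([403, 269, 16, 17, 228], [410.4, 277.5])]
expect (np.float64(319.67604519321895), np.float64(192.62930959500693)) (np.float64(309.15005825316535), np.float64(221.4144334707965)) (np.float64(416.73355597750015), np.float64(236.46782424681422))
```

```bash
python3 - <<'E'
from h import *
np.set_printoptions(precision=2,suppress=True,linewidth=200)
w=load('w7');im=w['color'];hsv=cv2.cvtColor(im,cv2.COLOR_BGR2HSV)
m=(abs(hsv[...,0].astype(int)-21)<7)&(hsv[...,1]>110)
N,l,st,ce=cv2.connectedComponentsWithStats(m.astype(np.uint8)); print([(st[i].tolist(),ce[i].round(1).tolist()) for i in range(1,N) if st[i,4]>40])
g=im.max(2); print('\n'.join(''.join(f'{g[y,x]:4d}' for x in range(240,412,6)) for y in range(120,290,6)))
E
```

```text
[([300, 0, 159, 118, 1878], [380.1, 53.3]), ([253, 144, 11, 9, 50], [258.1, 147.7]), ([299, 173, 38, 32, 885], [317.5, 189.2]), ([0, 183, 208, 164, 2114], [107.0, 260.9]), ([470, 266, 170, 101, 3388], [563.4, 320.2]), ([344, 386, 46, 42, 575], [374.1, 406.4])]
 166 165 163 164 163 163 164 142 134 133 117 118 133 103  92 133 133 132 133 132 131 129 131  84  74  61  61 103 130
 165 165 166 165 165 162 130 135 135  95  82  82  85  84  84 133 132 132 132 133 133 131  96  53  53  95 100  99  94
 165 164 166 165 156 133 138 135  84  84  83  84  83  83  84 135 135 133 132 131 134 133  75  53  95 105 105  38  89
 164 165 164 136 134 130 115  84  82  82  84  82  81  83  96 134 131 132 131 131 130 132  50  45 104 117  77  40  45
 163 166 174 208 138  96  83  82  82  98 110  83 104 116 134 136 132 132 132 131 136 134  62  48 105  86  64  40  57
 156 183 192 219 136 116  91  94 127 136 135 132 131 131 134 131 135 136 132 133 134 133 111  65  97  83  43  49 103
 191 191 174 134 130 134 132 131 132 133 132 132 131 132 131 130 132 135 135 134 134 134 115 104  67  96 103  97 122
 194 146 116 133 131
[... 1853 characters left out ...]
112 114 112 113 112 112 112 110 110 110 109 109 111 126 129 130 130 131 130 131 131 131 130 132 133 134 133 118  82
 113 112 113 116 113 110 109 111 111 114 112 109 112 130 131 131 132 130 131 130 131 133 132 131 133 133 132 124 144
 113 113 113 113 113 112 109 110 113 116 118 130 115 125 132 132 133 130 130 131 131 132 131 133 132 121 130 124 128
 113 114  89  78 110 114 116 115 115 116 123 130 127 128 130 131 134 131 130 130 130 133 132 134 131  90 157 136 136
  82  77 118 118  82  75 114 113 114 128 105  81  59  67  76  81  95 116 130 130 130 130 107  96 135 161 215 138 159
  90 141 167 156 190 143  99 112 113 131 223 158  64  58  54  54  54  56  77  80  87 131 119 224 130 132 218 140 135
```

```bash
python3 - <<'E'
from h import *
def asc(d,x0,x1,y0,y1):
    g=d['color'].max(2);hs=cv2.cvtColor(d['color'],cv2.COLOR_BGR2HSV)
    print(x0); 
    for y in range(y0,y1): print(y,''.join('B' if hs[y,x,1]>140 and g[y,x]>100 else '#' if g[y,x]<60 else '+' if g[y,x]<90 else '-' if g[y,x]<112 else '.' for x in range(x0,x1)))
asc(load('w7'),270,345,164,224)
asc(load('d7'),398,432,208,285)
asc(load('s7'),395,430,225,290)
E
```

```text
270
164 ........................................-..................................
165 ....................................------.................................
166 .................................------+++--...............................
167 .............................----++++++++++--.---..........................
168 ..........................----++++++++++++++-------........................
169 ..........................--++++++++++++++++++++++----.....................
170 ..........................-++++++++++++++++++++++++++--....................
171 ..........................--+++++++++++++++++++++++++++--..................
172 ...........................-++++++++++++++++++++++++++++--.................
173 ..........................--++++++++++++++++++++++++++++++-................
174 ........................---+++++++++++++++++++-BBBBB--++++--...............
175 ....................-----+++++++++++++++++---BBBBBBBBBBB-++-...............
176 .................------+++++++++++++++++--BBBBBBBBBBBBBBBB-+-..............
177 ..........-------+++++++++++++++++++++--BBBBBBBBBBBB
[... 8614 characters left out ...]
-+-BBBBBBB..+#######
273 .......BBBBBBBBBBBBBBBBBB..+#######
274 .......BBBBBBBBBBBBBBBBBB..+#######
275 .......BBBBBBBBBBBBBBBBBB..+#######
276 .......BBBBBBBBBBBBBBBBBB.-+#######
277 .......BBBBBBBBBBBBBBBBB..-+#######
278 .......BBBBBBBBBBBBBBBBB..-+#######
279 .......BBBBBBBBBBBBBBBBB..-+#######
280 .......BBBBBBBBBBBBBBBBB.-++#######
281 .......BBBBBBBBBBBBBBBBB-++########
282 .......-BBBBBBBBBBBBBBBB-++########
283 .......-BBBBBBBBBBBBBBBB+++########
284 .......-+BBBBBBBBBBBBBB-+++########
285 ........-++-BBBBBBBBBB+++++########
286 .........-+++++---+++++++++########
287 ...........-+++++++++++++++########
288 .............---+++++++--++########
289 ................----------+########
```

```bash
python3 - <<'E'
from h import *
np.set_printoptions(precision=2,suppress=True)
w,d,s=load('w7'),load('d7'),load('s7')
g=lambda u,v:onz(w,u,v,172)
c=g(317,216.6);print('tab top c',c)
for p,q in(((308,213.5),(329,209.3)),((311,222.5),(327.5,218.5)),((277.5,214.5),(305,206.5))):
    e=(g(*q)-g(*p));print('axis',np.degrees(np.arctan2(e[1],e[0])),np.linalg.norm(e))
e=onz(w,305,206.5,132+8)-onz(w,277.5,214.5,140);print(np.degrees(np.arctan2(e[1],e[0])))
print('len',np.linalg.norm(g(329.3,214)-g(304.8,219)),'thick',np.linalg.norm(g(317,221.3)-g(317,212)))
# tops in side/scene
print('tri tabtop',tri((w,317,216.6),(d,415.5,218.2),(s,415.2,232)))
dc=onz(w,316.7,194,42);print('disc centre(hub)',dc, tri((w,316.7,194),(d,409.5,263.5),(s,411,271.3)))
print('spine foot side/scene ray z0',onz(d,422,273,0))
print(ctrl.read_state()['tool_rot'])
E
```

```text
tab top c [ 461.  -313.6  172. ]
axis 66.55739479895506 22.878719109169463
axis 69.04199315512786 18.31635842952114
axis 71.42014634854938 30.823085429863056
71.42014634854941
len 26.86232004778817 thick 10.243257883470738
tri tabtop (array([ 461.15, -315.54,  164.85]), [np.float64(1.5080029216656476), np.float64(2.6719942011825326), np.float64(2.546543172848677)])
disc centre(hub) [ 459.17 -314.64   42.  ] (array([ 461.36, -314.44,   38.77]), [np.float64(1.8220730176655637), np.float64(1.9645495197822374), np.float64(1.8205376572551466)])
spine foot side/scene ray z0 [ 437.04 -348.44    0.  ]
[-3.14 -0.    2.53]
```

```bash
python3 - <<'E'
from h import *
np.set_printoptions(precision=2,suppress=True)
w=load('w7')
for v in(215.5,217):
    p=onz(w,276.3,v,132);e=np.array([460.6,-314.2])-p[:2];print(p,np.linalg.norm(e),np.degrees(np.arctan2(e[1],e[0])))
for p,q in(((280,218.8),(297,214.5)),((288,209.5),(296,207.3))):
    e=onz(w,*q,132)-onz(w,*p,132);print(np.degrees(np.arctan2(e[1],e[0])))
E
```

```text
[ 439.95 -358.74  132.  ] 49.0961427111535 65.12206139141799
[ 441.41 -359.86  132.  ] 49.529206270169794 67.20073170961179
69.46325595561365
70.54674137089708
```

Call:
{"api": "carry_out", "payload": {"moves": [{"tx": 0,"ty": 0,"tz": 0.1,"twist": -0.036,"fingers": 0.6},{"tx": 0,"ty": 0,"tz": 0.15,"twist": -0.036,"fingers": 0.6},{"tx": -0.009,"ty": -0.021,"tz": 0.15,"twist": 0,"fingers": 0.6},{"tx": 0,"ty": 0,"tz": 0.05,"twist": 0,"fingers": 0.6},{"tx": 0,"ty": 0,"tz": 0,"twist": 0,"fingers": 0.6},{"tx": 0,"ty": 0,"tz": 0,"twist": 0,"fingers": 0.6}]}}

```text
clock: 12.52
eef_pos: [462.1, -314.5, 232.1]
tool_rot: [-3.141, 0.003, 2.76]
force: [0.2, 0.3, 0.2]
width: 51.4
gripper_force: 0.0
```

```bash
cat >> h.py <<'E'
def asc(d,x0,x1,y0,y1,st=1):
    g=d['color'].max(2);hs=cv2.cvtColor(d['color'],cv2.COLOR_BGR2HSV)
    print(x0)
    for y in range(y0,y1,st): print(y,''.join('B' if hs[y,x,1]>140 and g[y,x]>100 else '#' if g[y,x]<60 else '+' if g[y,x]<90 else '-' if g[y,x]<112 else '.' for x in range(x0,x1,st)))
E
python3 - <<'E'
from h import *
np.set_printoptions(precision=2,suppress=True)
w=grab('wrist','w8');s=ctrl.read_state();print(s['clock'],s['eef_pos'],s['tool_rot'],s['force'])
u,v=proj(w,[460.8,-314,172]);print(u,v); u=int(u);v=int(v)
asc(w,u-75,u+45,v-20,v+30)
E
```

```text
12.575 [ 462.07 -314.55  232.23] [-3.14  0.    2.76] [-0.31 -0.24  0.06]
321.9472614846906 254.86731596781266
246
234 ...............-+++++++++++++++++++++++++++++++++++++++++++++################################+++++-.....................
235 ...............-+++++++++++++++++++++++++++++++++++++++++++++################################++--+-.....................
236 ...............-++++++++++++++++++++++++++++++++++-+--+++++++################################++-----....................
237 ...............-+++++++++++++++++++++++-+-++-++++++++++++++++################################+++-+-.....................
238 ...............-++++++++++++++++++++-++++-++++++++++++++++++##################################++++-.....................
239 ...............-++++++++++++++++++++++++++++++++++++++++++++##################################++++-.....................
240 ................--++++++----------------------------------++##################################++--......................
241 .................---------................................-++#################################+--..........
[... 4563 characters left out ...]
...........................................................................
279 ........................................................................................................................
280 ........................................................................................................................
281 ........................................................................................................................
282 ........................................................................................................................
283 ........................................................................................................................
```

Call:
{"api": "carry_out", "payload": {"moves": [{"tx": 0.004,"ty": 0,"tz": 0.08,"twist": -0.007,"fingers": 0.6},{"tx": 0,"ty": 0,"tz": 0.1,"twist": 0,"fingers": 0.6},{"tx": 0,"ty": 0,"tz": 0.1,"twist": 0,"fingers": 0.6},{"tx": 0,"ty": 0,"tz": 0.08,"twist": 0,"fingers": 0.6},{"tx": 0,"ty": 0,"tz": 0,"twist": 0,"fingers": 0.6},{"tx": 0,"ty": 0,"tz": 0,"twist": 0,"fingers": 0.6}]}}

```text
clock: 13.32
eef_pos: [460.8, -314.3, 123.9]
tool_rot: [-3.141, 0.003, 2.782]
force: [0.6, 0.3, -0.0]
width: 51.1
gripper_force: 0.0
```

Call:
{"api": "carry_out", "payload": {"moves": [{"tx": 0,"ty": 0,"tz": 0,"twist": 0,"fingers": 0.4},{"tx": 0,"ty": 0,"tz": 0,"twist": 0,"fingers": 0.3},{"tx": 0,"ty": 0,"tz": 0,"twist": 0,"fingers": 0.2},{"tx": 0,"ty": 0,"tz": 0,"twist": 0,"fingers": 0.1},{"tx": 0,"ty": 0,"tz": 0,"twist": 0,"fingers": 0.1},{"tx": 0,"ty": 0,"tz": 0,"twist": 0,"fingers": 0.1}]}}

```text
clock: 14.08
eef_pos: [461.0, -313.2, 123.6]
tool_rot: [3.141, 0.002, 2.783]
force: [1.3, 2.3, 6.5]
width: 24.6
gripper_force: 58.7
```

The weight's tab is gripped (24.6 mm, 59 N). I lift it and read its load, and locate the load pin in the saved views meanwhile.

Call:
{"api": "carry_out", "payload": {"moves": [{"tx": 0,"ty": 0,"tz": -0.02,"twist": 0,"fingers": 0.1},{"tx": 0,"ty": 0,"tz": -0.05,"twist": 0,"fingers": 0.1},{"tx": 0,"ty": 0,"tz": -0.1,"twist": 0,"fingers": 0.1},{"tx": 0,"ty": 0,"tz": -0.12,"twist": 0,"fingers": 0.1},{"tx": 0,"ty": 0,"tz": -0.12,"twist": 0,"fingers": 0.1},{"tx": 0,"ty": 0,"tz": -0.05,"twist": 0,"fingers": 0.1},{"tx": 0,"ty": 0,"tz": 0,"twist": 0,"fingers": 0.1},{"tx": 0,"ty": 0,"tz": 0,"twist": 0,"fingers": 0.1}]}}

```text
clock: 15.08
eef_pos: [458.5, -313.0, 258.8]
tool_rot: [3.141, -0.003, 2.782]
force: [-0.8, -0.2, -7.6]
width: 24.8
gripper_force: 59.9
```

```bash
python3 - <<'E'
from h import *
np.set_printoptions(precision=2,suppress=True)
F=[]
for i in range(4):
    b=grab('side','d9');s=ctrl.read_state();F.append(s['force'])
print(s['clock'],s['eef_pos'],s['tool_rot'],np.mean(F,0),s['width'])
w,d=load('w0'),load('d7')
p=[591.7,32,175];print(proj(w,p),proj(d,p))
def a2(d,x0,x1,y0,y1):
    g=d['color'].max(2)
    print(x0)
    for y in range(y0,y1): print(y,''.join('#*+=-:. @'[min(g[y,x]//26,8)] for x in range(x0,x1)))
a2(w,150,245,195,255); a2(d,280,325,245,275)
E
```

```text
15.275 [ 459.14 -313.33  259.2 ] [ 3.14 -0.    2.78] [-0.06  0.06 -7.14] 24.804719817304747
(np.float64(226.27956794543212), np.float64(218.65468554263728)) (np.float64(289.6819115105745), np.float64(256.29908546544885))
150
195 ==================================================-. @@@@@@@@@@@@@@@@@ .---====================
196 ==================================================-: @@@@@@@@@@@@@@@@@ .:---===================
197 ===================================================-. @@@@@@@@@@@@@@   ..::-===================
198 ===================================================-. @@@@@@@@@          ..:-==================
199 ====================================================:.          .    @@@@ .:-===+==============
200 ====================================================-:...........  @@@@@@ .:-==+++=============
201 =====================================================--:::::......  @@@@  .:-=++++=============
202 =======================================================---::::::.........::-==+++++============
203 ========================================================---::::::::::::
[... 5928 characters left out ...]

261 @@@@ :--------::..::::-::::--:....:::::-=++-:
262 @@@ :-----::::........:------:......::::-==-:
263 @@ :-----:.............:----:.::.......:::-::
264 @ :------:..............::::..:::::..........
265  :------:.....................::::::...  . ..
266 .-------:.....................:::::::::...   
267 :------::.....................:::::::::::....
268 --------:.....................:::::::::::::..
269 --------::.....................::::::::::::::
270 ---------:........................:::...:::::
271 -----:-::::...................  @ :::.  .::::
272 ---:..:::.::.................. @@@   @@@ .:::
273 -:.. ....:::................... @@@@@@@ .::::
274 :.    ...:-:..................... @@@@ .....:
```

```bash
python3 - <<'E'
from h import *
np.set_printoptions(precision=1,suppress=True)
w0,d,w2=load('w0'),load('d7'),load('w2')
g=onz(w0,190,229.5,175);print('w0 groove',g,'tri',tri((w0,190,229.5),(d,302.5,259)))
c,s=np.cos(.196),np.sin(.196); L=np.array([562.4,179.1])
R=np.array([[c,-s],[s,c]]); print('in tester',R.T@(g[:2]-L))
for x in(-21,):
    for nm,t in(('groove',(x,-150,175)),('free',(x-18,-150,175)),('bar',(x+15,-150,175)),('bartop',(0,-150,183)),('groove top',(x,-150,180)),('groove bot',(x,-150,170))):
        p=np.append(L+R@t[:2],t[2]); print(nm,p,'w0',proj(w0,p),'d',proj(d,p),'w2',proj(w2,p))
def a2(d,x0,x1,y0,y1):
    g=d['color'].max(2).astype(int)
    print(x0)
    for y in range(y0,y1): print(y,''.join('0123456789abcdefghijklmnopqrstuvwxyz'[g[y,x]//8] for x in range(x0,x1)))
a2(w2,305,362,355,385)
a2(w0,155,220,214,242)
E
```

```text
w0 groove [568.7  25.1 175. ] tri (array([567.4,  24.1, 172.1]), [np.float64(0.22137562505489045), np.float64(0.2213756250547365)])
in tester [ -23.8 -152.3]
groove [571.   27.9 175. ] w0 (np.float64(193.13616784579847), np.float64(225.1814814682693)) d (np.float64(299.72504220678417), np.float64(258.0270235512285)) w2 (np.float64(330.2305687721288), np.float64(365.6374731194246))
free [553.4  24.4 175. ] w0 (np.float64(165.1997546692359), np.float64(230.66840105419936)) d (np.float64(308.41458315972864), np.float64(259.5243691470677)) w2 (np.float64(315.32805517843406), np.float64(368.08673572862426))
bar [585.7  30.8 175. ] w0 (np.float64(216.66429038068674), np.float64(220.5603829922077)) d (np.float64(292.56861193029584), np.float64(256.7938572177643)) w2 (np.float64(342.71612594221875), np.float64(363.5854428938213))
bartop [591.6  32.  183. ] w0 (np.float64(222.47617160559423), np.float64(222.13392254113612)) d (np.float64(289.61811812194424), np.float64(252.63389649187178)) w2 (np.float64(348.2473544554107), np.float64(367.3054460476682))
groove top [571.   27.9 180. ] w0 (np.
[... 3554 characters left out ...]

232 aaabccdddddddddccccccbbcddddddddddcccccccbbbbbaaabbbccccccbbbdfgg
233 aaabcccddddddddccccccbbbcdddcccccccbbbbbbbaaaaa9aaabbbbbcbbbbdfgg
234 aabbccdddddddddccccccbbbbccccccbbbbbaaaaaa9999999aaaabbbbbbbacefg
235 aabbcccdddddddddcccccbbaabbbbbbaaaaaa99999999aaaaaaaaaaaaaaaacefg
236 aaabbccddddddcccccccbbbaaaaaaaaa99999999aaaaaaaaaaaaaaaaaaaaabefg
237 aaabbbccccccccccccbbbbbaa999999999aaaaaaaaaaaaaaaaaaaaa99999abdfg
238 aaaabbcccccccccccbbbbaaa998889aaaaaaaaaaaaaaaaaaaaaaaaaa9999aacef
239 aaaaaabbcccccccbbbbbbaa9988889aaaabaaaaaaaaaaaaaaaaaaaaaaaaaaacef
240 aaaaaabbbbbbbbbbbbbaaa9988889aaaaaaaaaaaaaaaaaaaaaaababaaaaaaabdf
241 aaaaaaabbbbbbbbbbbaaa9988889aaaaaaaaaaaaaaaaaaaaaaaaaaaaaaaaaabce
```

Call:
{"api": "carry_out", "payload": {"moves": [{"tx": 0,"ty": 0,"tz": 0,"twist": -0.03,"fingers": 0.1},{"tx": 0,"ty": 0,"tz": 0,"twist": -0.04,"fingers": 0.1},{"tx": 0,"ty": 0,"tz": 0,"twist": -0.04,"fingers": 0.1},{"tx": 0,"ty": 0,"tz": 0,"twist": -0.04,"fingers": 0.1},{"tx": 0,"ty": 0,"tz": 0,"twist": -0.027,"fingers": 0.1},{"tx": 0,"ty": 0,"tz": 0,"twist": 0,"fingers": 0.1}]}}

```text
clock: 16.02
eef_pos: [459.4, -313.7, 259.8]
tool_rot: [3.141, -0.001, -2.946]
force: [-0.1, -0.7, -7.1]
width: 24.9
gripper_force: 59.9
```

Call:
{"api": "carry_out", "payload": {"moves": [{"tx": -0.03,"ty": 0.04,"tz": 0,"twist": 0,"fingers": 0.1},{"tx": -0.053,"ty": 0.074,"tz": 0,"twist": 0,"fingers": 0.1},{"tx": -0.055,"ty": 0.077,"tz": 0,"twist": 0,"fingers": 0.1},{"tx": -0.055,"ty": 0.077,"tz": 0.01,"twist": 0,"fingers": 0.1},{"tx": -0.055,"ty": 0.077,"tz": 0.015,"twist": 0,"fingers": 0.1},{"tx": -0.055,"ty": 0.077,"tz": 0.015,"twist": 0,"fingers": 0.1},{"tx": -0.055,"ty": 0.077,"tz": 0.015,"twist": 0,"fingers": 0.1},{"tx": -0.055,"ty": 0.077,"tz": 0.015,"twist": 0,"fingers": 0.1},{"tx": -0.055,"ty": 0.077,"tz": 0.015,"twist": 0,"fingers": 0.1},{"tx": -0.055,"ty": 0.077,"tz": 0.015,"twist": 0,"fingers": 0.1},{"tx": -0.038,"ty": 0.053,"tz": 0.01,"twist": 0,"fingers": 0.1},{"tx": -0.018,"ty": 0.023,"tz": 0.007,"twist": 0,"fingers": 0.1}]}}

```text
clock: 17.52
eef_pos: [583.2, -40.6, 225.1]
tool_rot: [3.141, -0.0, -2.943]
force: [0.2, -0.4, -8.1]
width: 25.1
gripper_force: 60.0
```

```bash
python3 - <<'E'
from h import *
np.set_printoptions(precision=2,suppress=True)
F=[]
w=grab('wrist','w10');b=grab('side','d10')
for i in range(6):
    a=grab('scene','s10');s=ctrl.read_state();F.append(s['force'])
print(s['clock'],s['eef_pos'],s['tool_rot'],np.mean(F,0),np.std(F,0),s['width'],s['qpos'])
for d in(w,b): print(proj(d,[568.8,26.2,175]),proj(d,[568.8,26.2,180]))
w=load('w10');cv2.imwrite('pics/c10.png',np.vstack([cv2.resize(w['color'],(800,600))]))
E
```

```text
17.925 [582.7  -43.84 225.47] [-3.14 -0.   -2.95] [-0.23 -0.44 -6.9 ] [0.84 0.32 0.27] 24.742681556540603 [ 0.17  0.53 -0.22  1.69  0.14  0.94  1.66]
(np.float64(424.1244434418151), np.float64(261.5370286989314)) (np.float64(426.3530956396113), np.float64(264.37247899292026))
(np.float64(301.1625217705982), np.float64(257.96046931701756)) (np.float64(301.1236105640453), np.float64(255.6579304306446))
```

```bash
python3 - <<'E'
from h import *
def a2(d,x0,x1,y0,y1,st=1):
    g=d['color'].max(2).astype(int)
    print(x0)
    for y in range(y0,y1,st): print(y,''.join('0123456789abcdefghijklmnopqrstuvwxyz'[g[y,x]//8] for x in range(x0,x1,st)))
a2(load('w10'),380,480,215,330); 
a2(load('w10'),230,420,200,340,4)
E
```

```text
380
215 kkjjjjjjjjjjjjjjjjjjjjkkkkkjjjjjjjjjjjjjjjjjjjjjjjjjjjjjjjjhgda99bfilmmnnnnmmmmmmmmmmmmmmnnnnnmmmmmm
216 jjjjjjjjjjjjjjjjjjjjjjkkkkkjjjjjjjjjjjjjjjjjjjjjjjjjjjjjjjjhgdb99cgjlmmnnnnnnnmmmmmmmmmmnnnnmmmmmmmm
217 jjjjjjjkjjjjjjjjjjjjjjkkkkkkkjjjjjjjjjjjjjjjjjjjiiiijjjjjjjigfb9adgjlmnnnnnnnnnmmmmmmmnnnnnmmmmmmmmm
218 jjjjjkjjjjjjjjjjjjjjkkkkkkkjjjjjjjjjjjjjjjjjjjjjiiiijjjjjjjihfc9adhjlmnnnnnnnnnnnmmmmnnnnnnmmmmmmmmm
219 jjjjjjjjjjjjjjjjjjjkkkkkkkjjjjjjjjjjjjjjjjjjjjjjjiiijjjjjjiigeb9aehklmnnnnnnnnnnnnmmmnnnnnnmmmmmmmmm
220 jjjjjjjjjjjjjjjjjjjkkkkkkkjjjjjjjjjjjjjjjjjjjjjjjjijjjjjjjjigda9behklmnnnnnnnnnnnnmmmmmmnnmmmmmmmmmm
221 jjjjjjjjjjjjjjjjjjjjkkkkkkkjjjjjjjjkjjjjjjjjjjjjjjjjjjjjjjjhgca9beikmmnnnnmnnnnnmmmmmmmmmmmmmmmlllll
222 jjjjjjjjjjjjjjjjjjjjjjkkkkkkjjjjjjjkkjkjjkjjjjjjjjjjjiijjjihfc99bfikmmnnnnnnnnnmmmmmmmlllllllllkkkkk
223 jjjjjjjjjjjjjjjjjjjjjjkkkkkkkkjjjjjkkkkkkkkjjjjjjjjjiiiiiiigeb99cfjlmnnnnnnnnnnmlkklllkkkkkkkkkkjjjj
224 jjjjjjjjjjjjjjjjjjjjjjkkkkkkkkjjjjjjkkkkkkkjjjjjjjjjiiiiiihgda9acgjlmnnnnnnnnnmmlkkkkkjjjjjjjkkjjjji
225 jjjjjjjjjjjjjjjjjjjjjjjkkkkkkkkjjjjjkkkkkk
[... 12137 characters left out ...]
jjijjdbbbgj
288 65555ahdcc688995666657hjf766666gjjjjjjjjjjbcddhl
292 5555555555555555555555665666666ajjjkjjjjjibkqrrr
296 55555555555555655555555555666667hjjjjjjjjjdnuuuu
300 6666666676667996455555555555555aacjjjjjjjkiotttt
304 66666666aa6689944555555555555549aajjjjjjjjjmqqqq
308 99797769a96599944444545555555548aaccfjjjjjjjjjjj
312 iiijjjjjg44499934444444445555547aa744djjjjjjjjjj
316 jjjjjjjj743599834444444444455545998445iijijjjjij
320 jjjjjjjj444799634444444444444544999444fjjiijjjjj
324 jjjjjjje3339995344444444444444449995448iiijijjjj
328 jjjjjji73349993344444444444444438996444iijjjjjjj
332 jjjjjji43359993344444444444444437998444fjjjjjjjj
336 jjjjjjg333799833444444444444444369994449jjjjjjjj
```

Load about 7.0 N, so about 0.71 kg and about 22.5 mm of beam travel. The groove appears at wrist (427,266), and the predicted position (568.8, 26.2) projects there too. I move in along tester +y, with the pin passing between lip and discs.

Call:
{"api": "carry_out", "payload": {"moves": [{"tx": 0,"ty": 0.02,"tz": 0,"twist": 0,"fingers": 0.1},{"tx": 0,"ty": 0.035,"tz": 0,"twist": 0,"fingers": 0.1},{"tx": 0,"ty": 0.04,"tz": 0,"twist": 0,"fingers": 0.1},{"tx": 0,"ty": 0.04,"tz": 0,"twist": 0,"fingers": 0.1},{"tx": 0,"ty": 0.04,"tz": 0,"twist": 0,"fingers": 0.1},{"tx": 0,"ty": 0.035,"tz": 0,"twist": 0,"fingers": 0.1},{"tx": 0,"ty": 0.02,"tz": 0,"twist": 0,"fingers": 0.1},{"tx": 0,"ty": 0.008,"tz": 0,"twist": 0,"fingers": 0.1},{"tx": 0,"ty": 0,"tz": 0,"twist": 0,"fingers": 0.1},{"tx": 0,"ty": 0,"tz": 0,"twist": 0,"fingers": 0.1}]}}

```text
clock: 19.18
eef_pos: [569.1, 26.7, 225.3]
tool_rot: [-3.141, -0.0, -2.946]
force: [0.2, 0.3, -6.9]
width: 24.8
gripper_force: 60.0
```

```bash
python3 - <<'E'
from h import *
np.set_printoptions(precision=2,suppress=True)
w=grab('wrist','w11');b=grab('side','d11');a=grab('scene','s11')
s=ctrl.read_state();print(s['clock'],s['eef_pos'],s['tool_rot'],s['force'],s['width'])
def cr(i,x,y,w=100,h=75): return cv2.resize(i[y:y+h,x:x+w],(400,300),interpolation=cv2.INTER_CUBIC)
cv2.imwrite('pics/c11.png',np.vstack([np.hstack([cr(w['color'],220,190,200,150),cr(b['color'],260,210)]),np.hstack([cr(a['color'],235,195),cv2.resize(w['color'],(400,300))])]))
print(proj(w,[568.8,26.2,180]),proj(b,[568.8,26.2,175]),proj(b,[568.8,26.2,216]))
E
```

```text
19.325 [569.02  26.97 225.27] [-3.14 -0.   -2.95] [ 0.38  1.08 -7.24] 24.883507926802228
(np.float64(321.14212607021824), np.float64(265.2380867554675)) (np.float64(301.1625217705982), np.float64(257.96046931701756)) (np.float64(300.8373620213882), np.float64(238.71940657017853))
```

View pics/c11.png

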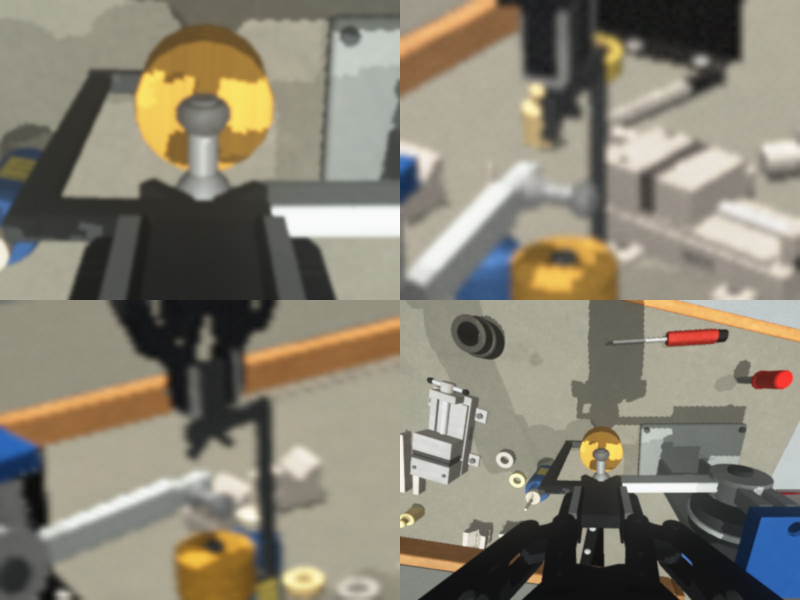

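The view shows the load pin inside the bow's opening, above the brass discs and below the V (groove at wrist about (321,265)). A quick check of the bow's offset across the groove before I lower.

```bash
python3 - <<'E'
from h import *
w=load('w11');c,s=np.cos(.196),np.sin(.196);R=np.array([[c,-s],[s,c]])
for x,y,z in((-4,-35,233.6),(4,-35,233.6),(-4,-35,225),):
    p=np.append(np.array([569,27])+R@[x,y],z);print((x,y,z),np.round(proj(w,p),1))
u=int(proj(w,np.append(np.array([569,27])+R@[0,-35],233.6))[0]);g=w['color'].max(2)
for uu in(u-6,u,u+6):print(uu,[(y,int(g[y,uu])) for y in range(284,322)])
E
```

```text
(-4, -35, 233.6) [252.7 299.3]
(4, -35, 233.6) [253.8 313.4]
(-4, -35, 225) [255.9 291.5]
247 [(284, 46), (285, 46), (286, 45), (287, 46), (288, 47), (289, 47), (290, 47), (291, 48), (292, 48), (293, 48), (294, 49), (295, 49), (296, 50), (297, 53), (298, 54), (299, 55), (300, 56), (301, 56), (302, 56), (303, 57), (304, 57), (305, 57), (306, 56), (307, 58), (308, 64), (309, 86), (310, 122), (311, 155), (312, 168), (313, 169), (314, 171), (315, 171), (316, 171), (317, 170), (318, 170), (319, 171), (320, 170), (321, 170)]
253 [(284, 153), (285, 162), (286, 163), (287, 146), (288, 107), (289, 67), (290, 50), (291, 47), (292, 48), (293, 48), (294, 48), (295, 48), (296, 51), (297, 52), (298, 54), (299, 54), (300, 55), (301, 55), (302, 55), (303, 56), (304, 56), (305, 55), (306, 56), (307, 56), (308, 60), (309, 77), (310, 115), (311, 153), (312, 168), (313, 170), (314, 169), (315, 168), (316, 168), (317, 169), (318, 170), (319, 170), (320, 171), (321, 171)]
259 [(284, 169), (285, 170), (286, 168), (287, 155), (288, 122), (289, 78), (290, 51), (291, 46), (292, 48), (293, 47), (294, 47), (295, 47), (296, 49), (297, 51), (298, 52), (299, 55), (300, 59), (301, 64), (302, 70), (303, 76), (304, 73), (305, 62), (306, 60), (307, 69), (308, 82), (309, 93), (310, 119), (311, 153), (312, 168), (313, 169), (314, 170), (315, 168), (316, 168), (317, 165), (318, 157), (319, 151), (320, 146), (321, 134)]
```

Call:
{"api": "carry_out", "payload": {"moves": [{"tx": -0.0035,"ty": -0.002,"tz": 0.01,"twist": 0,"fingers": 0.1},{"tx": 0,"ty": 0,"tz": 0.02,"twist": 0,"fingers": 0.1},{"tx": 0,"ty": 0,"tz": 0.025,"twist": 0,"fingers": 0.1},{"tx": 0,"ty": 0,"tz": 0.025,"twist": 0,"fingers": 0.1},{"tx": 0,"ty": 0,"tz": 0.02,"twist": 0,"fingers": 0.1},{"tx": 0,"ty": 0,"tz": 0.01,"twist": 0,"fingers": 0.1},{"tx": 0,"ty": 0,"tz": 0.005,"twist": 0,"fingers": 0.1},{"tx": 0,"ty": 0,"tz": 0,"twist": 0,"fingers": 0.1},{"tx": 0,"ty": 0,"tz": 0,"twist": 0,"fingers": 0.1}]}}

```text
clock: 20.45
eef_pos: [570.3, 27.0, 191.0]
tool_rot: [-3.142, 0.0, -2.945]
force: [-0.2, 0.4, -7.7]
width: 24.5
gripper_force: 59.9
```

```bash
cat > f.py <<'E'
from h import *
import sys
np.set_printoptions(precision=2,suppress=True)
F=[];P=[]
for i in range(int(sys.argv[1])):
    d=grab('scene','tmp');s=ctrl.read_state();F.append(s['force']);P.append(s['eef_pos'])
print(s['clock'],np.mean(P,0),P[-1],np.mean(F,0),np.std(F,0),s['width'],s['gripper_force'])
E
python3 f.py 4
```

```text
20.65 [570.25  27.04 191.01] [570.18  27.03 190.93] [-0.29  0.39 -7.23] [0.47 0.29 0.63] 24.625424512437398 59.93097245693207
```

Call:
{"api": "carry_out", "payload": {"moves": [{"tx": 0,"ty": 0,"tz": 0.004,"twist": 0,"fingers": 0.1},{"tx": 0,"ty": 0,"tz": 0.004,"twist": 0,"fingers": 0.1},{"tx": 0,"ty": 0,"tz": 0.004,"twist": 0,"fingers": 0.1},{"tx": 0,"ty": 0,"tz": 0.004,"twist": 0,"fingers": 0.1},{"tx": 0,"ty": 0,"tz": 0.004,"twist": 0,"fingers": 0.1},{"tx": 0,"ty": 0,"tz": 0.004,"twist": 0,"fingers": 0.1},{"tx": 0,"ty": 0,"tz": 0.004,"twist": 0,"fingers": 0.1},{"tx": 0,"ty": 0,"tz": 0.004,"twist": 0,"fingers": 0.1},{"tx": 0,"ty": 0,"tz": 0.004,"twist": 0,"fingers": 0.1},{"tx": 0,"ty": 0,"tz": 0.004,"twist": 0,"fingers": 0.1},{"tx": 0,"ty": 0,"tz": 0,"twist": 0,"fingers": 0.1}]}}

```text
clock: 22.02
eef_pos: [570.2, 27.0, 178.8]
tool_rot: [3.142, 0.0, -2.945]
force: [-0.7, -0.2, -5.7]
width: 24.9
gripper_force: 60.2
```

```bash
python3 f.py 6
```

```text
22.325 [570.17  27.07 178.87] [570.18  27.07 178.87] [-0.66 -0.2  -5.23] [0.45 0.57 0.46] 24.894987357207835 60.17033815383911
```

The beam is taking load as predicted. I continue slowly.

Call:
{"api": "carry_out", "payload": {"moves": [{"tx": 0,"ty": 0,"tz": 0.004,"twist": 0,"fingers": 0.1},{"tx": 0,"ty": 0,"tz": 0.004,"twist": 0,"fingers": 0.1},{"tx": 0,"ty": 0,"tz": 0.004,"twist": 0,"fingers": 0.1},{"tx": 0,"ty": 0,"tz": 0.004,"twist": 0,"fingers": 0.1},{"tx": 0,"ty": 0,"tz": 0.004,"twist": 0,"fingers": 0.1},{"tx": 0,"ty": 0,"tz": 0.004,"twist": 0,"fingers": 0.1},{"tx": 0,"ty": 0,"tz": 0.004,"twist": 0,"fingers": 0.1},{"tx": 0,"ty": 0,"tz": 0.004,"twist": 0,"fingers": 0.1},{"tx": 0,"ty": 0,"tz": 0.004,"twist": 0,"fingers": 0.1},{"tx": 0,"ty": 0,"tz": 0.004,"twist": 0,"fingers": 0.1},{"tx": 0,"ty": 0,"tz": 0,"twist": 0,"fingers": 0.1},{"tx": 0,"ty": 0,"tz": 0,"twist": 0,"fingers": 0.1}]}}

```text
clock: 23.82
eef_pos: [570.2, 27.5, 166.9]
tool_rot: [3.141, 0.0, -2.945]
force: [-0.8, 2.8, -1.0]
width: 24.7
gripper_force: 60.8
```

```bash
python3 f.py 10
```

```text
24.325 [570.16  27.49 166.88] [570.15  27.44 166.85] [-1.31  4.14 -1.06] [0.42 0.61 0.45] 24.993371607296243 60.85073411464691
```

The pin's arc pulls it toward the shaft, giving 4 N sideways. I follow it along tester +y.

Call:
{"api": "carry_out", "payload": {"moves": [{"tx": 0,"ty": 0.001,"tz": 0,"twist": 0,"fingers": 0.1},{"tx": 0,"ty": 0.001,"tz": 0,"twist": 0,"fingers": 0.1},{"tx": 0,"ty": 0.001,"tz": 0,"twist": 0,"fingers": 0.1},{"tx": 0,"ty": 0.001,"tz": 0,"twist": 0,"fingers": 0.1},{"tx": 0,"ty": 0,"tz": 0,"twist": 0,"fingers": 0.1}]}}

```text
clock: 24.95
eef_pos: [570.1, 27.6, 166.8]
tool_rot: [-3.141, 0.0, -2.946]
force: [-0.3, 3.2, -1.8]
width: 25.2
gripper_force: 60.6
```

```bash
python3 f.py 6
```

```text
25.25 [570.06  27.66 166.82] [570.    27.76 166.79] [ 0.1   1.65 -1.58] [0.42 0.45 0.26] 25.162005761629082 60.58302640914917
```

Call:
{"api": "carry_out", "payload": {"moves": [{"tx": 0,"ty": 0.001,"tz": 0.003,"twist": 0,"fingers": 0.1},{"tx": 0,"ty": 0.001,"tz": 0.003,"twist": 0,"fingers": 0.1},{"tx": 0,"ty": 0.001,"tz": 0.003,"twist": 0,"fingers": 0.1},{"tx": 0,"ty": 0,"tz": 0.003,"twist": 0,"fingers": 0.1},{"tx": 0,"ty": 0,"tz": 0,"twist": 0,"fingers": 0.1},{"tx": 0,"ty": 0,"tz": 0,"twist": 0,"fingers": 0.1},{"tx": 0,"ty": 0,"tz": 0,"twist": 0,"fingers": 0.1}]}}

```text
clock: 26.12
eef_pos: [569.8, 28.4, 163.2]
tool_rot: [-3.141, 0.0, -2.946]
force: [1.1, -3.0, -1.1]
width: 25.0
gripper_force: 60.7
```

```bash
python3 f.py 12
```

```text
26.725 [569.84  28.45 163.22] [569.81  28.46 163.2 ] [ 1.25 -4.38 -1.18] [0.53 0.63 0.38] 25.15565290872432 60.64997971057892
```

Call:
{"api": "carry_out", "payload": {"moves": [{"tx": 0,"ty": -0.0008,"tz": 0,"twist": 0,"fingers": 0.1},{"tx": 0,"ty": -0.0008,"tz": 0,"twist": 0,"fingers": 0.1},{"tx": 0,"ty": 0,"tz": 0,"twist": 0,"fingers": 0.1},{"tx": 0,"ty": 0,"tz": 0,"twist": 0,"fingers": 0.1},{"tx": 0,"ty": 0,"tz": 0,"twist": 0,"fingers": 0.1}]}}

```text
clock: 27.35
eef_pos: [569.8, 28.5, 163.2]
tool_rot: [-3.141, -0.0, -2.945]
force: [1.6, -4.6, -1.4]
width: 25.2
gripper_force: 60.5
```

```bash
python3 f.py 12
```

```text
27.95 [569.83  28.49 163.22] [569.81  28.48 163.22] [ 1.27 -4.64 -1.31] [0.32 0.34 0.44] 24.96100397274243 60.53292632102966
```

Call:
{"api": "carry_out", "payload": {"moves": [{"tx": 0,"ty": -0.0015,"tz": 0,"twist": 0,"fingers": 0.1},{"tx": 0,"ty": -0.001,"tz": 0,"twist": 0,"fingers": 0.1},{"tx": 0,"ty": 0,"tz": 0,"twist": 0,"fingers": 0.1},{"tx": 0,"ty": 0,"tz": 0,"twist": 0,"fingers": 0.1},{"tx": 0,"ty": 0,"tz": 0,"twist": 0,"fingers": 0.1}]}}

```text
clock: 28.58
eef_pos: [569.9, 28.3, 163.2]
tool_rot: [3.141, -0.0, -2.945]
force: [0.8, -1.9, -0.2]
width: 25.1
gripper_force: 60.7
```

```bash
python3 f.py 8
```

```text
28.975 [569.87  28.36 163.21] [569.89  28.35 163.22] [ 0.27 -1.65 -0.49] [0.52 0.51 0.32] 24.978629956485577 60.708167552948
```

Call:
{"api": "carry_out", "payload": {"moves": [{"tx": 0,"ty": -0.001,"tz": 0.002,"twist": 0,"fingers": 0.1},{"tx": 0,"ty": 0,"tz": 0.002,"twist": 0,"fingers": 0.1},{"tx": 0,"ty": 0,"tz": 0,"twist": 0,"fingers": 0.1},{"tx": 0,"ty": 0,"tz": 0,"twist": 0,"fingers": 0.1},{"tx": 0,"ty": 0,"tz": 0,"twist": 0,"fingers": 0.1}]}}

```text
clock: 29.6
eef_pos: [569.9, 28.4, 162.0]
tool_rot: [3.141, 0.0, -2.945]
force: [-0.3, 3.7, 0.1]
width: 24.7
gripper_force: 60.9
```

```bash
python3 f.py 12
```

```text
30.2 [569.93  28.28 162.04] [569.95  28.26 162.04] [-0.94  3.9   0.23] [0.44 0.79 0.39] 25.09642149699129 60.90997517108917
```

Call:
{"api": "carry_out", "payload": {"moves": [{"tx": 0,"ty": 0.001,"tz": 0,"twist": 0,"fingers": 0.1},{"tx": 0,"ty": 0,"tz": 0,"twist": 0,"fingers": 0.1},{"tx": 0,"ty": 0,"tz": 0,"twist": 0,"fingers": 0.1},{"tx": 0,"ty": 0,"tz": 0,"twist": 0,"fingers": 0.1}]}}

```text
clock: 30.7
eef_pos: [569.9, 28.2, 162.0]
tool_rot: [3.141, 0.0, -2.945]
force: [-1.5, 5.0, 1.1]
width: 25.0
gripper_force: 61.0
```

```bash
python3 f.py 12; python3 -c "
from cell import ctrl;print(ctrl.read_state()['torque'])"
```

```text
31.3 [569.94  28.25 162.03] [569.94  28.25 162.04] [-0.93  4.89  0.37] [0.56 0.51 0.21] 24.608806686942764 60.999523401260376
[ 1.27844447  0.27646304 -0.07125769]
```

Call:
{"api": "carry_out", "payload": {"moves": [{"tx": 0,"ty": 0.0015,"tz": 0,"twist": 0,"fingers": 0.1},{"tx": 0,"ty": 0,"tz": 0,"twist": 0,"fingers": 0.1},{"tx": 0,"ty": 0,"tz": 0,"twist": 0,"fingers": 0.1},{"tx": 0,"ty": 0,"tz": 0,"twist": 0,"fingers": 0.1}]}}

```text
clock: 31.8
eef_pos: [569.9, 28.3, 162.0]
tool_rot: [3.142, 0.0, -2.945]
force: [-1.1, 4.6, 0.7]
width: 25.1
gripper_force: 61.0
```

```bash
python3 f.py 10; python3 -c "
from cell import ctrl;print(ctrl.read_state()['torque'])"
```

```text
32.3 [569.92  28.28 162.02] [569.93  28.27 162.02] [-0.53  4.09  0.3 ] [0.44 0.61 0.34] 24.994189801134 60.99315583705902
[1.10335778 0.13138248 0.02097946]
```

Call:
{"api": "carry_out", "payload": {"moves": [{"tx": 0,"ty": 0.001,"tz": 0,"twist": 0,"fingers": 0.1},{"tx": 0,"ty": 0.001,"tz": 0,"twist": 0,"fingers": 0.1},{"tx": 0,"ty": 0,"tz": 0,"twist": 0,"fingers": 0.1},{"tx": 0,"ty": 0,"tz": 0,"twist": 0,"fingers": 0.1}]}}

```text
clock: 32.8
eef_pos: [569.9, 28.3, 162.0]
tool_rot: [-3.141, 0.0, -2.946]
force: [-1.2, 1.6, 0.4]
width: 25.0
gripper_force: 60.9
```

```bash
python3 f.py 10; python3 -c "
from cell import ctrl;print(ctrl.read_state()['torque'])"
```

```text
33.3 [569.86  28.39 162.01] [569.86  28.43 162.03] [ 0.09  1.18 -0.09] [0.47 0.61 0.31] 24.9887291900315 60.858399868011475
[ 0.11398343 -0.1295094  -0.00455427]
```

Vertical force is about 0 and the sideways force is small. I start a slow release so the −y finger lets the weight ease into its lean.

Call:
{"api": "carry_out", "payload": {"moves": [{"tx": 0,"ty": 0,"tz": 0,"twist": 0,"fingers": 0.27},{"tx": 0,"ty": 0,"tz": 0,"twist": 0,"fingers": 0.28},{"tx": 0,"ty": 0,"tz": 0,"twist": 0,"fingers": 0.285},{"tx": 0,"ty": 0,"tz": 0,"twist": 0,"fingers": 0.288},{"tx": 0,"ty": 0,"tz": 0,"twist": 0,"fingers": 0.291},{"tx": 0,"ty": 0,"tz": 0,"twist": 0,"fingers": 0.294},{"tx": 0,"ty": 0,"tz": 0,"twist": 0,"fingers": 0.297}]}}

```text
clock: 34.17
eef_pos: [569.8, 28.5, 162.0]
tool_rot: [-3.141, 0.0, -2.946]
force: [1.2, -2.5, -1.0]
width: 25.5
gripper_force: 30.3
```

```bash
python3 f.py 3
```

```text
34.325 [569.81  28.53 162.  ] [569.8   28.53 162.  ] [ 1.01 -2.28 -0.52] [0.33 0.15 0.65] 25.708621586941636 30.376135110855103
```

Call:
{"api": "carry_out", "payload": {"moves": [{"tx": 0,"ty": -0.0005,"tz": 0,"twist": 0,"fingers": 0.299},{"tx": 0,"ty": 0,"tz": 0,"twist": 0,"fingers": 0.301},{"tx": 0,"ty": 0,"tz": 0,"twist": 0,"fingers": 0.303},{"tx": 0,"ty": 0,"tz": 0,"twist": 0,"fingers": 0.304},{"tx": 0,"ty": 0,"tz": 0,"twist": 0,"fingers": 0.305},{"tx": 0,"ty": 0,"tz": 0,"twist": 0,"fingers": 0.306}]}}

```text
clock: 35.08
eef_pos: [569.7, 29.0, 162.0]
tool_rot: [3.141, -0.0, -2.945]
force: [-0.1, -1.5, -0.8]
width: 26.2
gripper_force: 1.3
```

```bash
python3 f.py 3
```

```text
35.225 [569.64  28.93 162.  ] [569.66  28.92 162.  ] [ 0.5  -1.79 -0.58] [0.59 0.62 0.34] 26.252596941135828 1.2328079505823553
```

The weight now rests only against the −y finger at about 1.3 N. I continue opening slowly.

Call:
{"api": "carry_out", "payload": {"moves": [{"tx": 0,"ty": 0,"tz": 0,"twist": 0,"fingers": 0.308},{"tx": 0,"ty": 0,"tz": 0,"twist": 0,"fingers": 0.311},{"tx": 0,"ty": 0,"tz": 0,"twist": 0,"fingers": 0.315},{"tx": 0,"ty": 0,"tz": 0,"twist": 0,"fingers": 0.32},{"tx": 0,"ty": 0,"tz": 0,"twist": 0,"fingers": 0.325},{"tx": 0,"ty": 0,"tz": 0,"twist": 0,"fingers": 0.33},{"tx": 0,"ty": 0,"tz": 0,"twist": 0,"fingers": 0.335},{"tx": 0,"ty": 0,"tz": 0,"twist": 0,"fingers": 0.34},{"tx": 0,"ty": 0,"tz": 0,"twist": 0,"fingers": 0.345},{"tx": 0,"ty": 0,"tz": 0,"twist": 0,"fingers": 0.35},{"tx": 0,"ty": 0,"tz": 0,"twist": 0,"fingers": 0.355},{"tx": 0,"ty": 0,"tz": 0,"twist": 0,"fingers": 0.36}]}}

```text
clock: 36.72
eef_pos: [569.8, 28.9, 162.0]
tool_rot: [3.141, 0.0, -2.945]
force: [0.2, -0.1, -0.9]
width: 31.2
gripper_force: 0.0
```

Call:
{"api": "carry_out", "payload": {"moves": [{"tx": 0,"ty": 0,"tz": 0,"twist": 0,"fingers": 0.365},{"tx": 0,"ty": 0,"tz": 0,"twist": 0,"fingers": 0.37},{"tx": 0,"ty": 0,"tz": 0,"twist": 0,"fingers": 0.375},{"tx": 0,"ty": 0,"tz": 0,"twist": 0,"fingers": 0.38},{"tx": 0,"ty": 0,"tz": 0,"twist": 0,"fingers": 0.385},{"tx": 0,"ty": 0,"tz": 0,"twist": 0,"fingers": 0.39},{"tx": 0,"ty": 0,"tz": 0,"twist": 0,"fingers": 0.395},{"tx": 0,"ty": 0,"tz": 0,"twist": 0,"fingers": 0.4},{"tx": 0,"ty": 0,"tz": 0,"twist": 0,"fingers": 0.405},{"tx": 0,"ty": 0,"tz": 0,"twist": 0,"fingers": 0.41},{"tx": 0,"ty": 0,"tz": 0,"twist": 0,"fingers": 0.415},{"tx": 0,"ty": 0,"tz": 0,"twist": 0,"fingers": 0.42}]}}

```text
clock: 38.22
eef_pos: [569.8, 28.7, 162.0]
tool_rot: [3.142, 0.0, -2.945]
force: [0.8, 0.1, 0.4]
width: 35.8
gripper_force: 0.0
```

```bash
python3 f.py 2
```

```text
38.325 [569.79  28.75 162.02] [569.78  28.74 162.01] [-0.02  0.29 -0.1 ] [0.27 0.49 0.34] 35.99785862784069 0.0
```

It hangs free. I open wider and rise straight up.

Call:
{"api": "carry_out", "payload": {"moves": [{"tx": 0,"ty": 0,"tz": 0,"twist": 0,"fingers": 0.45},{"tx": 0,"ty": 0,"tz": 0,"twist": 0,"fingers": 0.5},{"tx": 0,"ty": 0,"tz": 0,"twist": 0,"fingers": 0.55},{"tx": 0,"ty": 0,"tz": 0,"twist": 0,"fingers": 0.6},{"tx": 0,"ty": 0,"tz": -0.03,"twist": 0,"fingers": 0.6},{"tx": 0,"ty": 0,"tz": -0.06,"twist": 0,"fingers": 0.6},{"tx": 0,"ty": 0,"tz": -0.1,"twist": 0,"fingers": 0.6},{"tx": 0,"ty": 0,"tz": -0.12,"twist": 0,"fingers": 0.6},{"tx": 0,"ty": 0,"tz": -0.12,"twist": 0,"fingers": 0.6},{"tx": 0,"ty": 0,"tz": -0.06,"twist": 0,"fingers": 0.6},{"tx": 0,"ty": 0,"tz": 0,"twist": 0,"fingers": 0.6},{"tx": 0,"ty": 0,"tz": 0,"twist": 0,"fingers": 0.6}]}}

```text
clock: 39.83
eef_pos: [569.2, 28.6, 308.3]
tool_rot: [3.142, -0.001, -2.945]
force: [-0.5, -0.0, 0.0]
width: 51.5
gripper_force: 0.0
```

```bash
python3 - <<'E'
from h import *
np.set_printoptions(precision=1,suppress=True)
imgs=[]
for k in range(4):
    b=grab('side',f'e{k}'); imgs.append(b)
a=grab('scene','e_s');s=ctrl.read_state();print(s['clock'],s['eef_pos'],s['force'])
for d in imgs+[a]:
    hsv=cv2.cvtColor(d['color'],cv2.COLOR_BGR2HSV); m=(abs(hsv[...,0].astype(int)-21)<5)&(hsv[...,1]>160)&(hsv[...,2]>90)
    N,l,st,ce=cv2.connectedComponentsWithStats(m.astype(np.uint8)); print([(st[i].tolist(),ce[i].round(2).tolist()) for i in range(1,N) if st[i,4]>60])
c,s_=np.cos(.196),np.sin(.196)
p=[568.8+1,28.2,152.4-94+0]; print('expect disc',proj(imgs[0],p),proj(a,p))
print('diff',[cv2.absdiff(imgs[0]['color'],i['color'])[220:320,260:340].max() for i in imgs[1:]])
for n,d in(('s',a),('d',imgs[0])):
    hsv=cv2.cvtColor(d['color'],cv2.COLOR_BGR2HSV); m=((hsv[...,0]<8)|(hsv[...,0]>172))&(hsv[...,1]>150)&(hsv[...,2]>70)
    N,l,st,ce=cv2.connectedComponentsWithStats(m.astype(np.uint8)); print(n,[ce[i].round(1).tolist() for i in range(1,N) if st[i,4]>60 and st[i,0]<260])
E
```

```text
40.075 [569.4  28.7 308.2] [-0.2  0.1  0.1]
[([288, 299, 24, 25, 448], [299.59, 311.37])]
[([288, 299, 24, 25, 456], [299.7, 311.44])]
[([288, 299, 24, 25, 455], [299.65, 311.26])]
[([288, 299, 24, 25, 460], [299.6, 311.19])]
[([279, 275, 19, 18, 275], [287.93, 283.57])]
expect disc (np.float64(301.07125913761143), np.float64(308.7907385755758)) (np.float64(288.91311065866785), np.float64(283.1346949907022))
diff [np.uint8(16), np.uint8(9), np.uint8(14)]
s [[204.7, 236.9], [184.6, 256.9], [233.0, 329.5]]
d [[225.4, 266.9], [128.8, 306.2]]
```

The disc sits where the hung weight should, with no motion across frames, and the pin is still home. I let it settle a moment and hand in.

Call:
{"api": "carry_out", "payload": {"moves": [{"tx": 0,"ty": 0,"tz": 0,"twist": 0,"fingers": 0.6},{"tx": 0,"ty": 0,"tz": 0,"twist": 0,"fingers": 0.6},{"tx": 0,"ty": 0,"tz": 0,"twist": 0,"fingers": 0.6},{"tx": 0,"ty": 0,"tz": 0,"twist": 0,"fingers": 0.6},{"tx": 0,"ty": 0,"tz": 0,"twist": 0,"fingers": 0.6},{"tx": 0,"ty": 0,"tz": 0,"twist": 0,"fingers": 0.6},{"tx": 0,"ty": 0,"tz": 0,"twist": 0,"fingers": 0.6},{"tx": 0,"ty": 0,"tz": 0,"twist": 0,"fingers": 0.6}]}}

```text
clock: 41.08
eef_pos: [569.8, 28.7, 309.0]
tool_rot: [3.142, 0.0, -2.945]
force: [0.3, 0.3, -0.7]
width: 50.9
gripper_force: 0.0
```

```bash
python3 -c "
from cell import job
print(job.finish_job())"
```

```text
the job is handed in; nothing more can be done
None
```

Job handed in at about 41 s with no verdict returned: the camera views show the red transport pin home in the spare hole and the brass weight hanging still in the groove, the gripper is well clear above, and I did not re-measure the bystanders at the end.

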